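Turn the snack tray round in the warmer and set the heat

ROBOT

A 6-joint arm with a two-finger parallel gripper is mounted at the origin on the work surface. World frame = base frame: x ahead of the robot, y to its left, z up, the work surface at z = 0. Lengths are in m, angles in rad, forces in N, time in s.
With the tool pointing down it reaches from about 0.35 to 0.975 m from the base axis. Payload 4.9 kg.
Tool frame: the origin (TCP) lies at the very end of the fingers, on their centre line; the grasp point (between the pads) lies 19 mm behind it; z points along the fingers, x is the direction in which the jaws open and shut, and the axes are right-handed (so a half turn about z gives the same grasp; the last joint's range is limited). The gripper opens to 85 mm and grips with 20 to 120 N. Pads are 22 mm wide; open, the fingers measure 114 mm over their backs; the gripper's body (76 mm by 85 mm) begins 54 mm behind the grasp point. The pads swing forward as they close: fully open they stand 13 mm farther back than shut.
Start: joints at [1.084, 0.053, 1.613, -0, 1.476, -0.119], TCP at [0.225, 0.583, 0.231] pointing down, gripper open.
Joint ranges: [-3.01, 3.01], [-1.01, 2.22], [0.06, 2.58], [-1.02, 4.17], [0.09, 2.62], [-3.14, 3.14]. Speed limits (rad/s): [2.57, 2.57, 3.14, 3.14, 3.14, 3.14].

INTERFACE

Orientations are given as a rotation vector (axis times angle).
In Python, from station import monitor, imaging, ticket gives the robot as it stands.
- The arm moves only by the tool step_arm, never from a script. Its argument "targets" is one flat list of numbers, 4 for each row, row after row: the shift along the tool's x, y, z in m, then the turn about the tool's z in rad. In form: [tx, ty, tz, roll, tx, ty, tz, roll, ...]. A call has 1 to 12 rows; each row is the pose to reach, as a shift and turn from the pose measured when the call began, along the tool's axes at that moment; what a row does not reach only later rows make up. A row lasts 1/12 s, in which the tool goes at most 41.7 mm and 7.16 degrees, less where a joint would pass 70% of its speed; a pose out of reach is approached as far as the arm can. A call with a gripper value outside its range is refused whole. "grip" is the finger opening in m, from 0 to 0.0854, set as the call begins (left out, the last holds). The fingers move at their own pace and stop on an object; "force" is the grip in N (left out, the last holds). Time passes only in rows, so rows that repeat a pose let the fingers close. It gives the time, the measured TCP pose, the force and the opening at its end, in the units of the state.
- monitor.get_obs(): the state, without advancing time (a new reading comes with each control period).
- imaging.get_image(name): name is "scene" or "top" or "wrist"; returns a dict with "color" (384x512x3 uint8, red, green, blue), "depth" (384x512 float32, m along the optical axis (not along the pixel's ray), 0 where there is no reading), "fov_y" (degrees; the focal length in pixels is half the picture's height over the tangent of half this angle, whatever the lens; pixels are square), "cx", "cy" (the principal point, pixels), "k1" (the pictures are not rectified: a ray, as slopes to the right and down, at radius r is drawn at 1 + k1 r^2 times it, then the intrinsics apply), "R" (3x3) and "t" (3): a world point X has camera coordinates R X + t. Camera axes: x right, y down, z forward; pixel columns grow to the right and rows downward; lengths in m; the calibration is good to about 2 mm. A picture is of the moment at which its call begins.
- ticket.finish_job(): hands the job in, once; it reports no verdict.
Trained networks look in a picture, given as the dict that the camera call returned (one of the last four; its "shot" number tells which), for a name from the list of things; names that differ only in an ending like _2 or _b are one class to them, and where a whole thing is asked for, a point or a joint stands for the part that bears it (a point fixed in the world has none). Each returns a list of dicts, best first, with "score" (0 to 1); they miss things now and then, are a little off and sometimes report something else, mostly with a low value. They report only what shows in the picture. A call takes as long as a camera call. They do not tell look-alikes from the thing itself.
- imaging.search_frame(name, picture): "uv" ([column, row] in pixels, amid what is visible of it).
- imaging.mark_of(name, picture): "uv" ([column, row] in pixels: a listed point, or the origin of a listed thing).
The state is a dict: "t": time; "q": joint angles; "dq": joint speeds; "effort": joint torques, N m; "tool_pos": TCP position; "tool_rot": TCP orientation; "contact_force": force on the tool from outside, world axes, zero at the start; "wrist_torque": the same for the moment, N m; "opening": finger opening in m.
Only numpy, scipy, OpenCV 4.12 (cv2) and the standard library are available. Lean on these libraries where they do the work, as an engineer would, in place of code of your own. Each camera call takes 0.05 s, during which the arm holds its last target.

TASK

Slide the snack tray all the way out of the warmer, turn it end for end and slide it back in fully home, so that its red end now shows at the mouth. Also turn the warmer's dial to the click at the orange mark. Keep the tray level, and leave the sauce bottle, mug, jar and other things on the table where they are.

Things in the scene. Friction and masses are not known exactly. Their poses are not given: they have to be found in the camera images.
- warmer: Grey snack warmer fixed to the table, mouth roughly to the robot's right: a sleeve 150 long (x) x 92 wide x 62 high, open at x = -75 (mouth), and a control box 150 x 92 x 62 high on its +y side, centred at y = +92. Origin: centre of the sleeve's underside, on the table; x runs from mouth to back, z up. Inside: 68 wide, floor 5 and ceiling 52 above the table, back stop at x = +70.
- mouth (a point): Centre of the warmer's mouth, 28.5 above the table; same axes as the warmer. The mouth's sides flare out to about 77 wide, 9 mm ahead of it; a thin ramp starts on the table 28 mm ahead of it and rises to the floor. A tray that is fully home rests against the back stop and shows 45 mm outside the mouth.
- tray_center (a point): Loose open steel tray, 190 long (x) x 62 wide x 40 high, 3 mm walls, about 0.35 kg, with a row of wrapped rolls fixed below the rim. Point: its middle, 20 above its underside. The last 35 mm of its +x end are painted red; the other end is bare steel. It starts in the warmer, red end inward, bare end 45 to 60 mm out. It can be gripped across its 62 mm width.
- red_end (a point): Middle of the outer face of the tray's red end, 95 mm from the tray's middle along the tray's +x, 20 above its underside; same axes as the tray.
- dial (a joint): Angle of the heat dial on the control box's top: 0 to 1.5 rad, growing clockwise seen from above. It clicks into four places, 0, 0.5, 1.0 and 1.5, with bars printed around it: white, white, orange (wider), white. The orange mark is 1.0. It starts at one of the first two. About 0.06 N m carries it over a click; let go near a place, it settles there.
- dial_grip (a point): Point on the dial's axis, half-way up its black grip bar, 86 above the table. The bar is 54 long (x), 14 wide, 30 high, on a 60 mm disc whose top is 71 above the table; bar top 101. The white line on the bar's -x half points at the set mark. At dial 0 its axes are parallel to the warmer's.
- sauce_center (a point): Amber sauce bottle, 60 across, 190 high, loose; its middle.
- mug_center (a point): White mug, 76 across with a handle, 85 high, loose; its middle.
- jar_center (a point): Glass jar with orange lid, 68 across, 100 high, loose; its middle.
There are look-alikes about, which are no part of the job. There is more than one size of the part that bears tray_center; the job needs the largest.

How it is judged:
By the outcome, as a careful person would: the job done as asked, in the order asked, and still so for the second after the job is handed in, with the robot touching nothing.
It also fails if it takes over 72 s, if anything falls off the work surface, if the arm or the gripper's body presses on something with over 40 N, if the wrist force passes 120 N, or if a joint passes its speed limit or range.

## Working session

There is one attempt and no reset: what is moved stays moved. The work goes in short steps, Python scripts to look and compute and a tool call to move; the robot and the scene stay as the last step left them, time stands still between calls to the robot, and variables do not carry over. Pictures are saved under pics/ and viewed, and the job is handed in when it is done.

Besides the shell and the picture viewer there is one more tool, called by a JSON object that holds its "method" and its "body", one argument or row to a line. step_arm: Moves the arm, as the interface text tells. Its arguments: {"type":"object","properties":{"targets":{"type":"array","items":{"type":"number"}},"grip":{"type":"number"},"force":{"type":"number"}},"required":["targets"]}

```bash
ls; mkdir -p pics; cat > h.py <<'E'
import numpy as np, cv2
from station import monitor, imaging, ticket
from scipy.spatial.transform import Rotation as Rn
def save(im,name,crop=None,scale=1):
    c=im["color"][:,:,::-1]
    if crop: c=c[crop[1]:crop[3],crop[0]:crop[2]]
    if scale!=1: c=cv2.resize(c,None,fx=scale,fy=scale,interpolation=cv2.INTER_CUBIC)
    cv2.imwrite("pics/"+name,c)
def K(im):
    f=im["color"].shape[0]/2/np.tan(np.radians(im["fov_y"])/2)
    return np.array([[f,0,im["cx"]],[0,f,im["cy"]],[0,0,1.]])
def ray(im,uv):
    p=cv2.undistortPoints(np.array(uv,float).reshape(-1,1,2),K(im),np.array([im["k1"],0,0,0.])).reshape(-1,2)
    d=np.c_[p,np.ones(len(p))]
    return d
def onz(im,uv,z):
    R=np.array(im["R"]);t=np.array(im["t"])
    d=ray(im,uv)@R; o=-R.T@t
    s=(z-o[2])/d[:,2]
    return o+d*s[:,None]
def dep(im,uv):
    R=np.array(im["R"]);t=np.array(im["t"])
    uv=np.array(uv,float).reshape(-1,2)
    z=np.array([im["depth"][int(round(v)),int(round(u))] for u,v in uv])
    return (ray(im,uv)*z[:,None]-t)@R
def cloud(im):
    h,w=im["depth"].shape
    uu,vv=np.meshgrid(np.arange(w),np.arange(h))
    P=dep(im,np.c_[uu.ravel(),vv.ravel()]).reshape(h,w,3)
    P[im["depth"]==0]=np.nan
    return P
def proj(im,X):
    X=np.array(X,float).reshape(-1,3)
    p,_=cv2.projectPoints(X,cv2.Rodrigues(np.array(im["R"]))[0],np.array(im["t"]),K(im),np.array([im["k1"],0,0,0.]))
    return p.reshape(-1,2)
E
python3 - <<'E'
from h import *
for n in ["top","scene","wrist"]:
    im=imaging.get_image(n); save(im,n+"0.png",scale=1.5); print(n,im["fov_y"],im["k1"],-np.array(im["R"]).T@im["t"])
    for nm in ["warmer","mouth","tray_center","red_end","dial","dial_grip","sauce_center","mug_center","jar_center"]:
        try: print(nm,[(np.round(d["uv"],0).tolist(),round(d["score"],2)) for d in imaging.mark_of(nm,im)][:4])
        except Exception as e: print(nm,e)
print(monitor.get_obs())
E
```

```text
pics
top 46.54271488658068 -0.13148945376439403 [0.43635139 0.03528427 1.25977902]
warmer [([230.0, 156.0], 0.56)]
mouth [([256.0, 156.0], 0.64)]
tray_center [([212.0, 253.0], 0.89), ([351.0, 248.0], 0.75)]
red_end [([219.0, 224.0], 0.78), ([352.0, 273.0], 0.63)]
dial it knows: dial_grip, jar_center, mouth, mug_center, red_end, sauce_center, tray_center, warmer
dial_grip [([227.0, 190.0], 0.81), ([395.0, 140.0], 0.32)]
sauce_center [([393.0, 144.0], 0.95)]
mug_center [([396.0, 200.0], 0.65)]
jar_center [([134.0, 168.0], 0.73)]
scene 54.17284227547791 -0.0999506205844692 [1.16452155 0.29871282 0.66924413]
warmer []
mouth [([246.0, 238.0], 0.91), ([97.0, 196.0], 0.36)]
tray_center [([187.0, 159.0], 0.76), ([319.0, 179.0], 0.64)]
red_end [([303.0, 196.0], 0.97), ([196.0, 146.0], 0.57)]
dial it knows: dial_grip, jar_center, mouth, mug_center, red_end, sauce_center, tray_center, warmer
dial_grip [([281.0, 195.0], 0.88)]
sauce_center [([95.0, 194.0], 0.67)]
mug_center [([131.0, 171.0], 0.9)]
jar_center [([404.0, 249.0], 0.7)]
wrist 68.6896682046536 -0.06134941432223715 [0.1551592  0.611043
[... 193 characters left out ...]
center []
jar_center []
{'t': 1.35, 'q': array([ 1.08399103e+00,  5.27125001e-02,  1.61292112e+00,  4.49992053e-05,
        1.47600766e+00, -1.18995901e-01]), 'dq': array([ 2.55095116e-05,  2.10169902e-03, -5.62576997e-05,  1.13366587e-03,
       -1.79665096e-03, -1.09835455e-03]), 'effort': array([-2.97228030e-05, -3.93683231e+01, -3.70451367e+01, -8.12909138e-05,
        5.46131087e-04, -1.83310966e-06]), 'tool_pos': array([0.22470462, 0.58317846, 0.23128319]), 'tool_rot': array([-2.59020586e+00, -1.77773181e+00,  1.00309123e-04]), 'contact_force': array([ 1.11084757,  0.16646692, -0.78123967]), 'wrist_torque': array([-0.00267848, -0.03664192, -0.03867944]), 'opening': 0.08489133437643336}
```

View pics/top0.png

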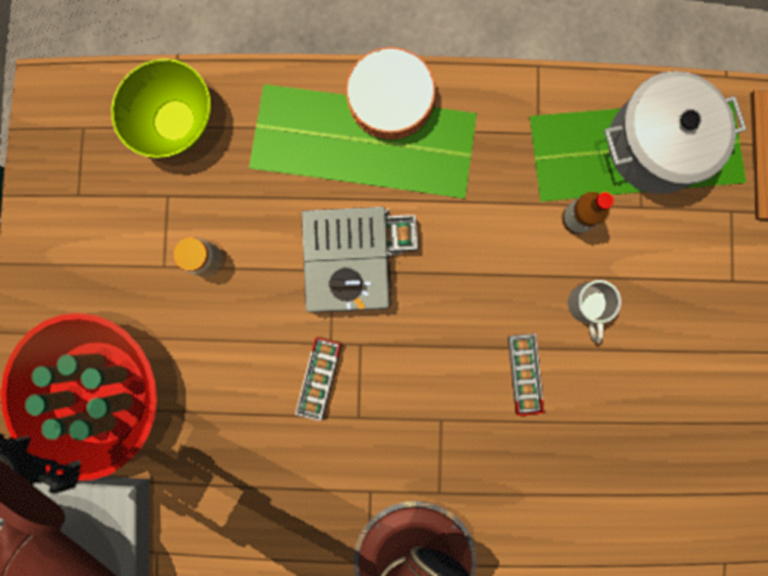

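View pics/scene0.png

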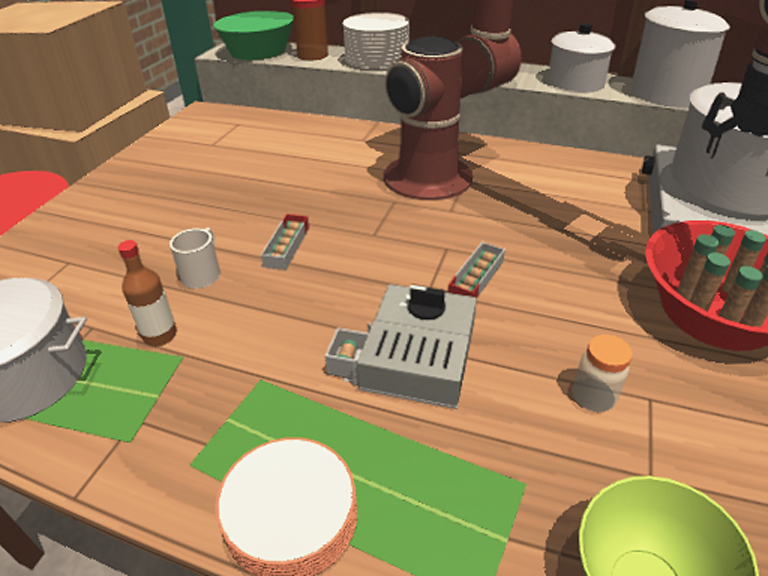

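```bash
python3 - <<'E'
from h import *
im=imaging.get_image("top"); np.save("top0.npy",im,allow_pickle=True)
save(im,"top_crop.png",(190,125,300,220),7)
P=cloud(im)
sub=P[120:225,180:300]
# warmer top
m=(sub[...,2]>0.055)&(sub[...,2]<0.068)
vv,uu=np.nonzero(m)
print(m.sum(), np.nanmedian(sub[m][:,2]))
pts=(np.c_[uu+180,vv+120]).astype(np.float32)
X=sub[m][:,:2]
r=cv2.minAreaRect((X*1000).astype(np.float32)); print(r)
r2=cv2.boxPoints(r);print(r2)
# tray: rim height 0.045
m=(sub[...,2]>0.035)&(sub[...,2]<0.05)
X=sub[m]; print(len(X), np.nanmin(X,0),np.nanmax(X,0))
print(monitor.get_obs()["t"])
E
```

```text
3370 0.061158631410597394
((562.3193969726562, 138.78204345703125), (184.797119140625, 158.85931396484375), 4.054576873779297)
[[464.5359   211.47972 ]
 [475.7683    53.01799 ]
 [660.1029    66.084366]
 [648.8705   224.5461  ]]
144 [0.46794488 0.01485568 0.03509038] [0.65663599 0.21657527 0.04993102]
1.4
```

View pics/top_crop.png

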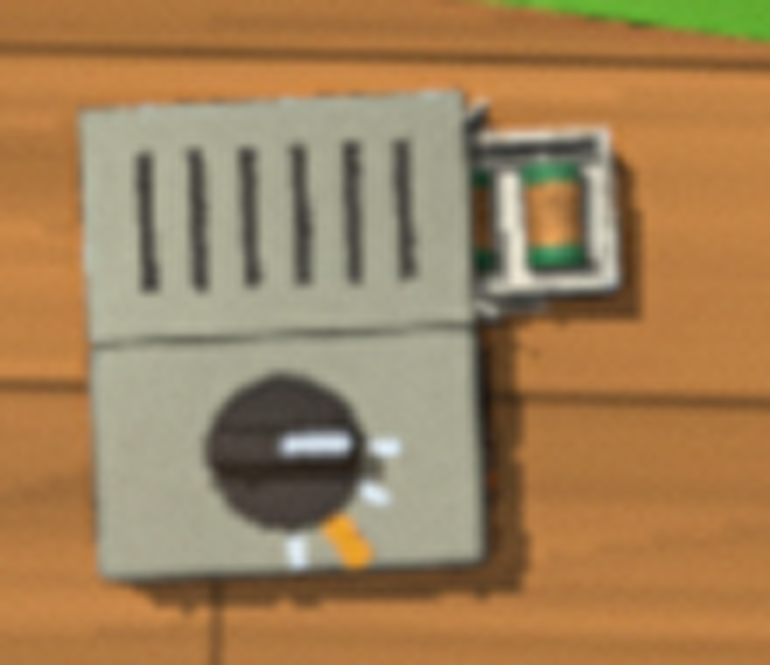

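```bash
python3 - <<'E'
from h import *
im=np.load("top0.npy",allow_pickle=True).item()
o=np.array([190,125])
g=lambda L:np.array(L)/7.-0.5+0.0714+o   # resized pixel centre
c=onz(im,g([[81,109],[464,92],[487,562],[103,578]]),0.062); print(c.round(4))
# fit SE2: model corners (warmer frame): TL = back(+75), y=-46; TR=mouth -75,-46; BR=-75,138; BL=75,138
M=np.array([[75,-46],[-75,-46],[-75,138],[75,138]])/1000.
A,B=M-M.mean(0),c[:,:2]-c[:,:2].mean(0)
th=np.arctan2((A[:,0]*B[:,1]-A[:,1]*B[:,0]).sum(),(A*B).sum())
Rm=np.array([[np.cos(th),-np.sin(th)],[np.sin(th),np.cos(th)]])
t=c[:,:2].mean(0)-Rm@M.mean(0)
print(np.degrees(th),t,(c[:,:2]-(M@Rm.T+t)).round(4).tolist())
for n,p in dict(mouth=(-.075,0),dial=(0,.092),back=(.07,0)).items(): print(n,Rm@p+t)
# tray
k=onz(im,g([[608,128],[620,290],[478,140],[483,303]]),0.045); print(k.round(4), ((k[:,:2]-t)@Rm).round(4))
l=onz(im,g([[282,445],[350,442]]),.101);print("line",((l[:,:2]-t)@Rm).round(4))
l=onz(im,g([[385,447],[375,493],[348,541],[297,551]]),.062);q=((l[:,:2]-t)@Rm)-[0,.092];print("marks",np.arctan2(q[:,1],-q[:,0]).round(2),np.hypot(*q.T).round(3))
for d in [(212,253),(351,248)]: print("decoy",onz(im,[d],.02))
E
```

```text
[[0.6479 0.223  0.062 ]
 [0.6578 0.0743 0.062 ]
 [0.476  0.0605 0.062 ]
 [0.466  0.2081 0.062 ]]
94.23242641727047 [0.60781059 0.14487321] [[-0.0002, -0.0], [-0.0014, 0.0008], [0.0002, 0.0006], [0.0014, -0.0014]]
mouth [0.61334578 0.07007775]
dial [0.51606148 0.13808337]
back [0.60264441 0.21468231]
[[0.648  0.0179 0.045 ]
 [0.5841 0.0117 0.045 ]
 [0.642  0.0688 0.045 ]
 [0.5777 0.0651 0.045 ]] [[-0.1296 -0.0307]
 [-0.1311  0.0334]
 [-0.0784 -0.0285]
 [-0.0773  0.0359]]
line [[-0.0009  0.0919]
 [-0.0263  0.092 ]]
marks [-0.01  0.48  1.02  1.53] [0.037 0.037 0.041 0.038]
decoy [[0.34033613 0.18879689 0.02      ]]
decoy [[ 0.36372297 -0.19678712  0.02      ]]
```

```bash
cat >> h.py <<'E'
import json,os
W=dict(th=np.radians(94.23),t=np.array([0.60781,0.14487]))
if os.path.exists("W.json"):
    w=json.load(open("W.json")); W=dict(th=w["th"],t=np.array(w["t"]))
def w2(p):
    c,s=np.cos(W["th"]),np.sin(W["th"]); return np.array([[c,-s],[s,c]])@np.array(p,float)+W["t"]
def wi(P):
    c,s=np.cos(W["th"]),np.sin(W["th"]); return (np.array(P,float)-W["t"])@np.array([[c,-s],[s,c]])
def go(xy_w,z,yaw_w=None,world=False):
    """xy in warmer frame, z TCP; yaw_w: tool x angle relative to warmer -y axis, deg"""
    o=monitor.get_obs(); R=Rn.from_rotvec(o["tool_rot"]).as_matrix()
    p=np.array(xy_w,float) if world else w2(xy_w)
    d=R.T@(np.r_[p,z]-o["tool_pos"])
    yaw=np.arctan2(R[1,0],R[0,0])
    tgt=W["th"]-np.pi/2+np.radians(yaw_w or 0)
    dr=0 if yaw_w is None else (tgt-yaw+np.pi)%(2*np.pi)-np.pi
    print("world",p.round(4),"shift",d.round(4),"roll",round(-dr,4),"rows>=%.1f"%max(np.linalg.norm(d)/.0417,abs(np.degrees(dr))/7.16))
    print(" t",round(o["t"],2),"q",o["q"].round(3)[[0,5]],"yaw",round(np.degrees(yaw),2),"tcp_w",wi(o["tool_pos"][:2]).round(4),round(o["tool_pos"][2],4),"F",o["contact_force"].round(1),"open",round(o["opening"],4), "tilt",R[:2,2].round(4))
E
python3 - <<'E'
from h import *
go((-.112,.002),.19,0)
E
```

```text
world [0.6141 0.033 ] shift [-0.3733  0.5611  0.0413] roll 1.1292 rows>=16.2
 t 1.4 q [ 1.084 -0.119] yaw 68.93 tcp_w [0.4654 0.3497] 0.2313 F [-0.3  1.1 -0.5] open 0.0853 tilt [-0. -0.]
```

{"method": "step_arm", "body": {
  "targets": [-0.373,0.561,0.041,1.13,-0.373,0.561,0.041,1.13,-0.373,0.561,0.041,1.13,-0.373,0.561,0.041,1.13,-0.373,0.561,0.041,1.13,-0.373,0.561,0.041,1.13,-0.373,0.561,0.041,1.13,-0.373,0.561,0.041,1.13,-0.373,0.561,0.041,1.13,-0.373,0.561,0.041,1.13,-0.373,0.561,0.041,1.13,-0.373,0.561,0.041,1.13],
  "grip": 0.085
}}

```text
t: 2.4
tool_pos: [0.5141, 0.174, 0.2012]
tool_rot: [-3.139, -0.114, -0.001]
contact_force: [1.5, 1.2, -0.8]
opening: 0.085
```

```bash
python3 - <<'E'
from h import *
go((-.112,.002),.19,0)
E
```

```text
world [0.6141 0.033 ] shift [0.0895 0.1479 0.0112] roll -0.0011 rows>=4.2
 t 2.4 q [0.189 0.116] yaw 4.17 tcp_w [0.036  0.0913] 0.2012 F [ 1.5  1.2 -0.8] open 0.085 tilt [0.0009 0.0003]
```

{"method": "step_arm", "body": {
  "targets": [0.0895,0.148,0.011,0,0.0895,0.148,0.011,0,0.0895,0.148,0.011,0,0.0895,0.148,0.011,0,0.0895,0.148,0.011,0,0.0895,0.148,0.011,0,0.0895,0.148,0.011,0]
}}

```text
t: 2.98
tool_pos: [0.6138, 0.033, 0.1899]
tool_rot: [-3.139, -0.113, 0.0]
contact_force: [-0.0, -0.2, -0.2]
opening: 0.085
```

```bash
python3 - <<'E'
from h import *
im=imaging.get_image("wrist"); np.save("w1.npy",im,allow_pickle=True); save(im,"w1.png",scale=1.5)
go((-.112,.002),.19,0)
E
```

```text
world [0.6141 0.033 ] shift [0.0005 0.0009 0.0001] roll -0.0005 rows>=0.0
 t 3.03 q [-0.066 -0.14 ] yaw 4.2 tcp_w [-0.1111  0.0025] 0.1901 F [-0.1  0.7 -0.1] open 0.0854 tilt [0.0002 0.0009]
```

View pics/w1.png

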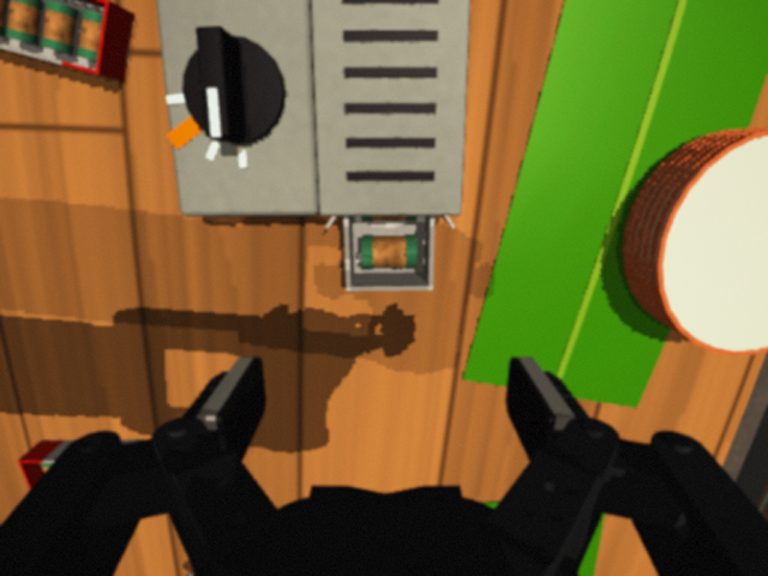

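```bash
python3 - <<'E'
from h import *
im=np.load("w1.npy",allow_pickle=True).item()
g=lambda L:(np.array(L)+.5)/1.5-.5
a=onz(im,g([[183,215],[461,214],[312,215]]),.062); print("warmer mouth edge",wi(a[:,:2]).round(4))
a=onz(im,g([[343,291],[434,290],[345,222],[433,222]]),.045); print("tray rim",wi(a[:,:2]).round(4))
P=cloud(im); X=P[185:195,225:295]; print(np.nanmedian(P[60:130,225:300][...,2]))
save(im,"w1c.png",(200,120,330,210),6)
E
```

```text
warmer mouth edge [[-0.0731  0.1327]
 [-0.0732 -0.0479]
 [-0.0737  0.0481]]
tray rim [[-0.1309  0.0314]
 [-0.1302 -0.0342]
 [-0.081   0.0285]
 [-0.081  -0.0319]]
0.06285733375888825
```

View pics/w1c.png

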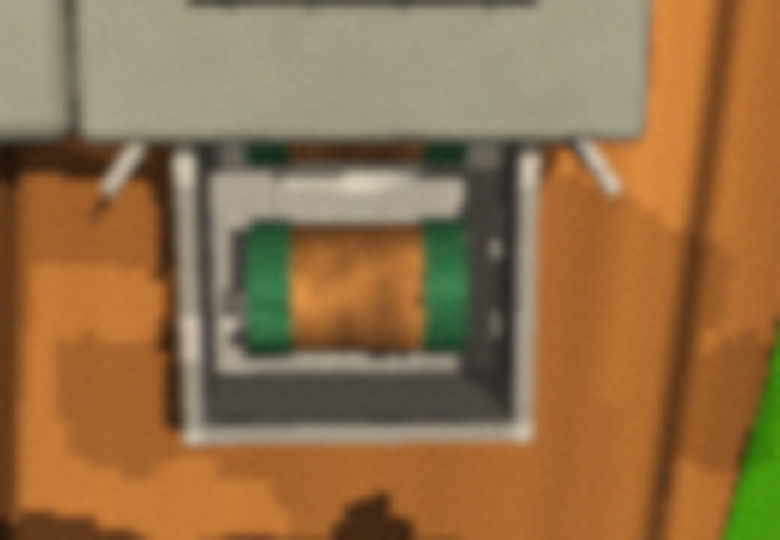

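```bash
python3 - <<'E'
from h import *
t=w2((0.0008,-0.0018)); json.dump(dict(th=np.radians(94.23),t=t.tolist()),open("W.json","w")); W["t"]=t
go((-.115,.0015),.012,0)
E
```

```text
world [0.6165 0.031 ] shift [0.0027 0.0032 0.1781] roll -0.0005 rows>=4.3
 t 3.03 q [-0.066 -0.14 ] yaw 4.2 tcp_w [-0.1119  0.0043] 0.1901 F [-0.1  0.7 -0.1] open 0.0854 tilt [0.0002 0.0009]
```

{"method": "step_arm", "body": {
  "targets": [0.0027,0.0032,0.035,0,0.0027,0.0032,0.07,0,0.0027,0.0032,0.1,0,0.0027,0.0032,0.125,0,0.0027,0.0032,0.145,0,0.0027,0.0032,0.16,0,0.0027,0.0032,0.17,0,0.0027,0.0032,0.178,0,0.0027,0.0032,0.178,0]
}}

```text
t: 3.78
tool_pos: [0.6152, 0.0322, 0.0108]
tool_rot: [-3.138, -0.117, 0.003]
contact_force: [-0.0, -0.0, 0.4]
opening: 0.0849
```

{"method": "step_arm", "body": {
  "targets": [0,0,0,0,0,0,0,0,0,0,0,0,0,0,0,0,0,0,0,0,0,0,0,0],
  "grip": 0.05,
  "force": 90
}}

```text
t: 4.28
tool_pos: [0.6161, 0.0324, 0.0124]
tool_rot: [-3.138, -0.117, 0.0]
contact_force: [-2.6, 1.7, 7.2]
opening: 0.0608
```

```bash
python3 - <<'E'
from h import *
go((-.292,.0),.012,0)
o=monitor.get_obs(); print(o["wrist_torque"])
im=imaging.get_image("wrist"); save(im,"w2.png",scale=1.5)
E
```

```text
world [ 0.6311 -0.1454] shift [1.700e-03 1.784e-01 1.000e-04] roll 0.0009 rows>=4.3
 t 4.28 q [-0.069 -0.144] yaw 4.28 tcp_w [-0.1136  0.0018] 0.0124 F [-2.6  1.7  7.2] open 0.0608 tilt [-0.0003  0.0017]
[0.39846013 0.38802176 0.07932212]
```

View pics/w2.png

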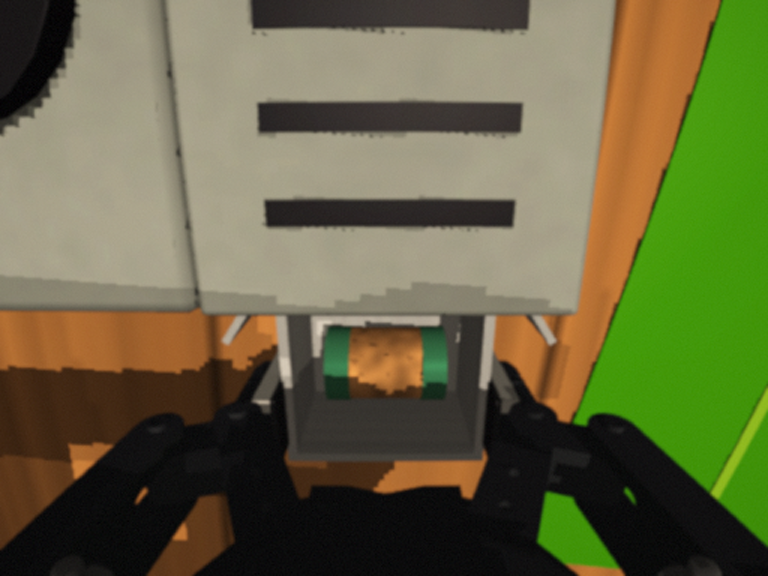

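{"method": "step_arm", "body": {
  "targets": [0,0.008,-0.001,0,0,0.02,-0.001,0,0,0.035,-0.001,0,0,0.05,-0.001,0,0,0.065,-0.001,0,0,0.08,-0.001,0,0,0.095,-0.001,0,0,0.11,-0.001,0,0,0.125,-0.001,0,0,0.14,-0.001,0,0,0.15,-0.001,0,0,0.155,-0.001,0]
}}

```text
t: 5.33
tool_pos: [0.6279, -0.1241, 0.0132]
tool_rot: [-3.138, -0.115, -0.0]
contact_force: [0.5, 1.2, -3.1]
opening: 0.0608
```

{"method": "step_arm", "body": {
  "targets": [0,0.008,0,0,0,0.018,0,0,0,0.025,0,0,0,0.03,0,0,0,0.03,0,0,0,0.03,0,0]
}}

```text
t: 5.83
tool_pos: [0.63, -0.1541, 0.0131]
tool_rot: [-3.138, -0.115, 0.0]
contact_force: [0.8, -0.5, -3.2]
opening: 0.061
```

```bash
python3 - <<'E'
from h import *
go((-.292,.0),.012,0)
o=monitor.get_obs(); print(o["wrist_torque"])
for n in ["wrist","scene","top"]:
  im=imaging.get_image(n); save(im,"p3%s.png"%n,scale=1.5); np.save("p3%s.npy"%n,im,allow_pickle=True)
E
```

```text
world [ 0.6311 -0.1454] shift [ 0.0017 -0.0086  0.0012] roll -0.0006 rows>=0.2
 t 5.83 q [-0.355 -0.429] yaw 4.19 tcp_w [-0.3006  0.0017] 0.0131 F [ 0.8 -0.5 -3.2] open 0.061 tilt [-0.0001  0.0017]
[-0.16464494 -0.03845444  0.0161205 ]
```

View pics/p3wrist.png

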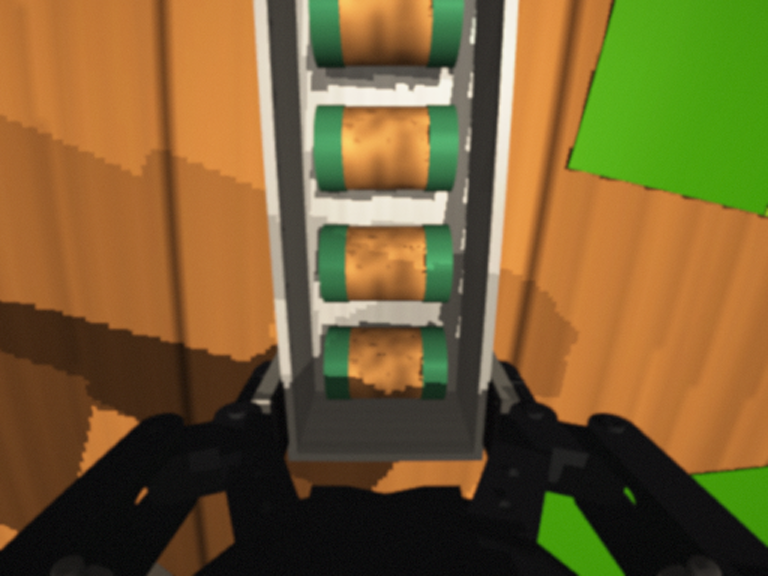

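View pics/p3scene.png

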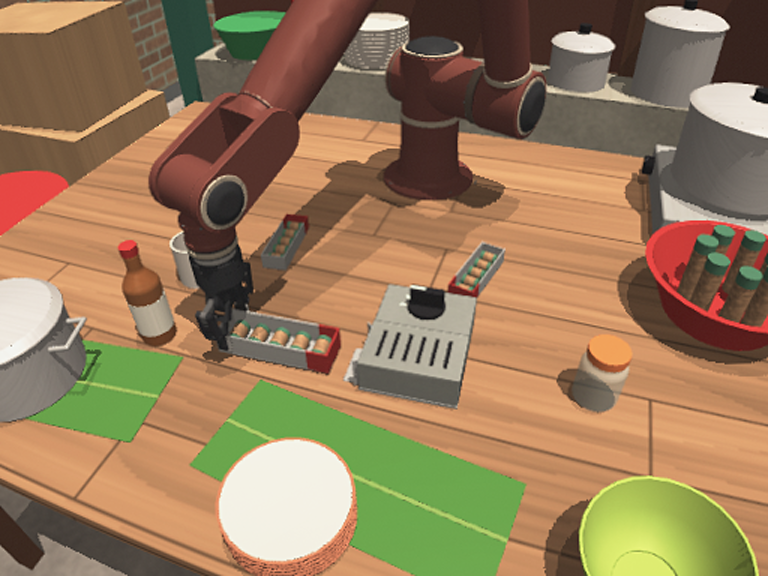

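{"method": "step_arm", "body": {
  "targets": [0,0,0.002,0,0,0,0.004,0,0,0,0.0055,0,0,0,0.0055,0,0,0,0.0055,0]
}}

```text
t: 6.4
tool_pos: [0.63, -0.1533, 0.0076]
tool_rot: [-3.137, -0.116, 0.0]
contact_force: [0.1, 1.4, -0.8]
opening: 0.0606
```

{"method": "step_arm", "body": {
  "targets": [0,0,0,0,0,0,0,0,0,0,0,0,0,0,0,0,0,0,0,0],
  "grip": 0.085
}}

```text
t: 6.82
tool_pos: [0.6302, -0.1534, 0.0079]
tool_rot: [-3.138, -0.116, -0.0]
contact_force: [-0.4, 0.4, -0.6]
opening: 0.0851
```

```bash
python3 - <<'E'
from h import *
im=imaging.get_image("top"); save(im,"t4.png",(230,110,420,210),4); np.save("t4.npy",im,allow_pickle=True)
iw=imaging.get_image("wrist"); save(iw,"w4.png",scale=1.5); np.save("w4.npy",iw,allow_pickle=True)
go((-.222,.002),.012,0)
E
```

```text
world [ 0.6239 -0.0757] shift [-0.0004 -0.0778 -0.0041] roll 0.0002 rows>=1.9
 t 6.92 q [-0.354 -0.429] yaw 4.24 tcp_w [-0.2998  0.0016] 0.0077 F [-0.4  0.4  0.4] open 0.0853 tilt [-0.0001  0.002 ]
```

View pics/t4.png

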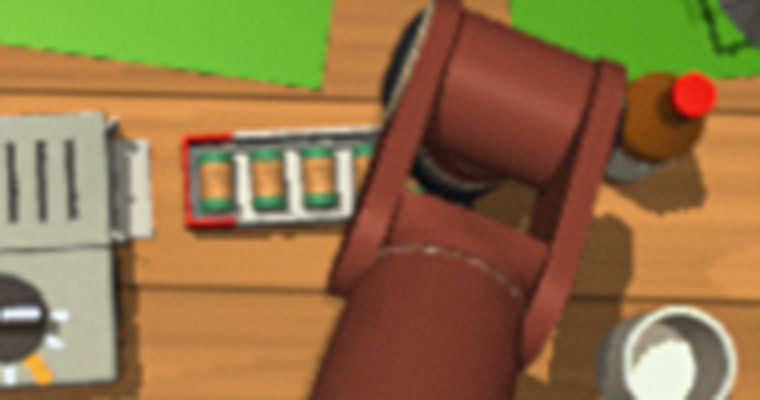

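View pics/w4.png

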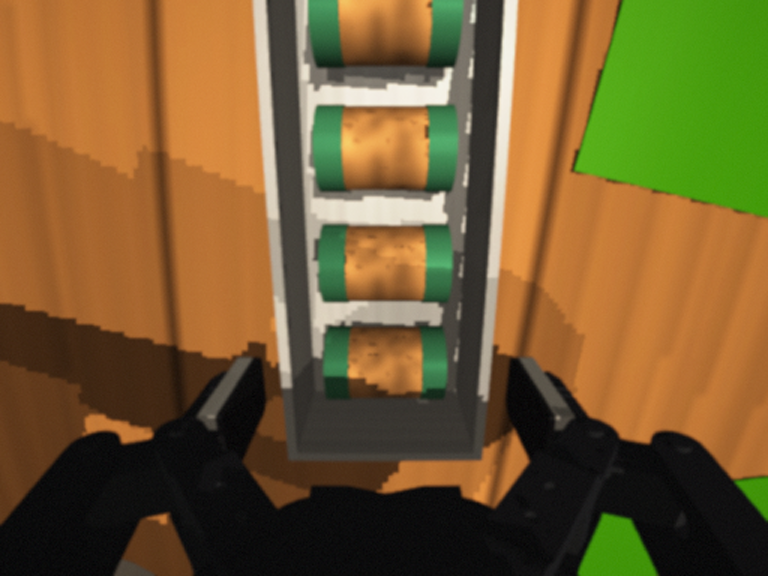

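```bash
python3 - <<'E'
from h import *
im=np.load("t4.npy",allow_pickle=True).item()
g=lambda L:(np.array(L)+.5)/4-.5+np.array([230,110])
a=onz(im,g([[183,137],[187,229],[380,126]]),.040); print(wi(a[:,:2]).round(4))
iw=np.load("w4.npy",allow_pickle=True).item()
g=lambda L:(np.array(L)+.5)/1.5-.5
a=onz(iw,g([[289,460],[483,458]]),.040); print(wi(a[:,:2]).round(4))
a=onz(im,[[393,144]],.095); print("sauce",wi(a[:,:2]))
E
```

```text
[[-0.1275 -0.0271]
 [-0.127   0.0368]
 [-0.2639 -0.0284]]
[[-0.3179  0.0313]
 [-0.317  -0.0312]]
sauce [[-0.43882028 -0.00342555]]
```

{"method": "step_arm", "body": {
  "targets": [0,-0.01,-0.003,0,0,-0.025,-0.003,0,0,-0.045,-0.003,0,0,-0.062,-0.003,0,0,-0.074,-0.003,0,0,-0.078,-0.003,0,0,-0.078,-0.003,0,0,-0.078,-0.003,0]
}}

```text
t: 7.58
tool_pos: [0.6244, -0.0754, 0.011]
tool_rot: [-3.138, -0.117, -0.0]
contact_force: [0.7, -0.8, -0.0]
opening: 0.0849
```

{"method": "step_arm", "body": {
  "targets": [0,0,0,0,0,0,0,0,0,0,0,0,0,0,0,0,0,0,0,0,0,0,0,0],
  "grip": 0.05,
  "force": 90
}}

```text
t: 8.08
tool_pos: [0.6251, -0.0762, 0.0117]
tool_rot: [-3.139, -0.116, -0.003]
contact_force: [2.4, -2.0, 3.7]
opening: 0.0605
```

```bash
python3 - <<'E'
from h import *
go((-.222,.002),.012,0)
iw=imaging.get_image("wrist"); save(iw,"w5.png",scale=1.5); np.save("w5.npy",iw,allow_pickle=True)
E
```

```text
world [ 0.6239 -0.0757] shift [-0.0012 -0.0006 -0.0003] roll 0.0001 rows>=0.0
 t 8.08 q [-0.24  -0.314] yaw 4.24 tcp_w [-0.2226  0.0008] 0.0117 F [ 2.4 -2.   3.7] open 0.0605 tilt [0.0017 0.0006]
```

View pics/w5.png

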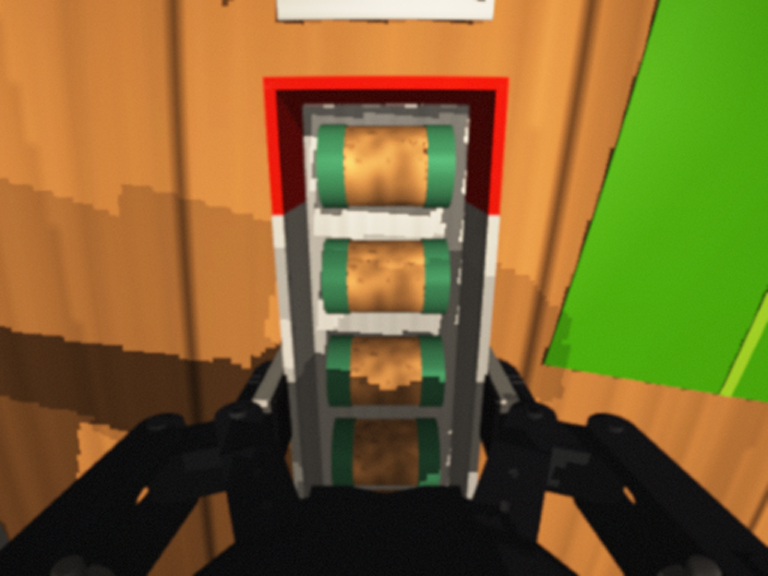

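{"method": "step_arm", "body": {
  "targets": [0,0,-0.008,0,0,0,-0.018,0,0,0,-0.022,0.04,0,0,-0.022,0.12,0,0,-0.022,0.22,0,0,-0.022,0.33,0,0,-0.022,0.44,0,0,-0.022,0.55,0,0,-0.022,0.66,0,0,-0.022,0.77,0,0,-0.022,0.88,0,0,-0.022,0.99]
}}

```text
t: 9.13
tool_pos: [0.6244, -0.0758, 0.0335]
tool_rot: [-2.813, 1.396, 0.0]
contact_force: [-0.3, -1.0, -2.1]
opening: 0.0603
```

{"method": "step_arm", "body": {
  "targets": [0,0,0,0.11,0,0,0,0.22,0,0,0,0.33,0,0,0,0.44,0,0,0,0.55,0,0,0,0.66,0,0,0,0.77,0,0,0,0.88,0,0,0,0.99,0,0,0,1.1,0,0,0,1.1]
}}

```text
t: 10.05
tool_pos: [0.6237, -0.0753, 0.0333]
tool_rot: [-1.667, 2.662, 0.003]
contact_force: [0.3, -0.0, -3.1]
opening: 0.06
```

```bash
python3 - <<'E'
from h import *
go((-.222,.0),.034,180)
o=monitor.get_obs(); print(o["q"].round(3),o["wrist_torque"].round(2))
E
```

```text
world [ 0.6259 -0.0756] shift [-0.0007 -0.0021 -0.0007] roll 1.0452 rows>=8.4
 t 10.05 q [-0.239  1.783] yaw -115.89 tcp_w [-0.2216  0.0022] 0.0333 F [ 0.3 -0.  -3.1] open 0.06 tilt [-0.0009  0.0018]
[-0.239  0.255  1.739  0.002  1.149  1.783] [-0.02  0.    0.03]
```

{"method": "step_arm", "body": {
  "targets": [0,0,0,0.11,0,0,0,0.22,0,0,0,0.33,0,0,0,0.44,0,0,0,0.55,0,0,0,0.66,0,0,0,0.77,0,0,0,0.88,0,0,0,0.98,-0.0007,-0.002,0,1.045,-0.0007,-0.002,0,1.045,-0.0007,-0.002,0,1.045]
}}

```text
t: 11.05
tool_pos: [0.6256, -0.0753, 0.0333]
tool_rot: [0.122, -3.138, -0.003]
contact_force: [0.3, -1.0, -2.5]
opening: 0.0605
```

```bash
python3 - <<'E'
from h import *
go((-.19,.0),.019,180)
o=monitor.get_obs(); print(o["q"].round(3),o["wrist_torque"].round(2))
im=imaging.get_image("top"); save(im,"t6.png",(190,110,350,210),5); np.save("t6.npy",im,allow_pickle=True)
iw=imaging.get_image("wrist"); save(iw,"w6.png",scale=1.5)
iw=imaging.get_image("scene"); save(iw,"s6.png",(190,150,340,290),5)
E
```

```text
world [ 0.6236 -0.0437] shift [-0.0005  0.0317  0.0143] roll 0.0039 rows>=0.8
 t 11.05 q [-0.239  2.824] yaw -175.54 tcp_w [-0.2217  0.0003] 0.0333 F [ 0.3 -1.  -2.5] open 0.0605 tilt [-0.0015  0.0021]
[-2.390e-01  2.590e-01  1.734e+00  2.000e-03  1.150e+00  2.824e+00] [-0.03 -0.02 -0.06]
```

View pics/t6.png

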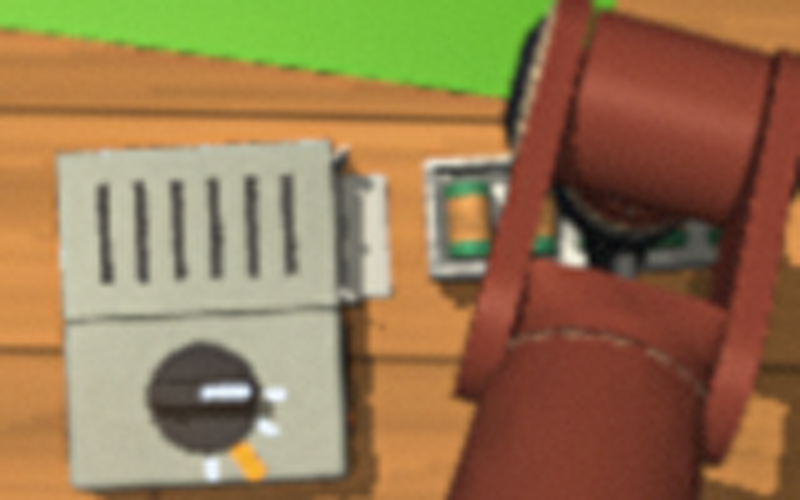

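View pics/s6.png

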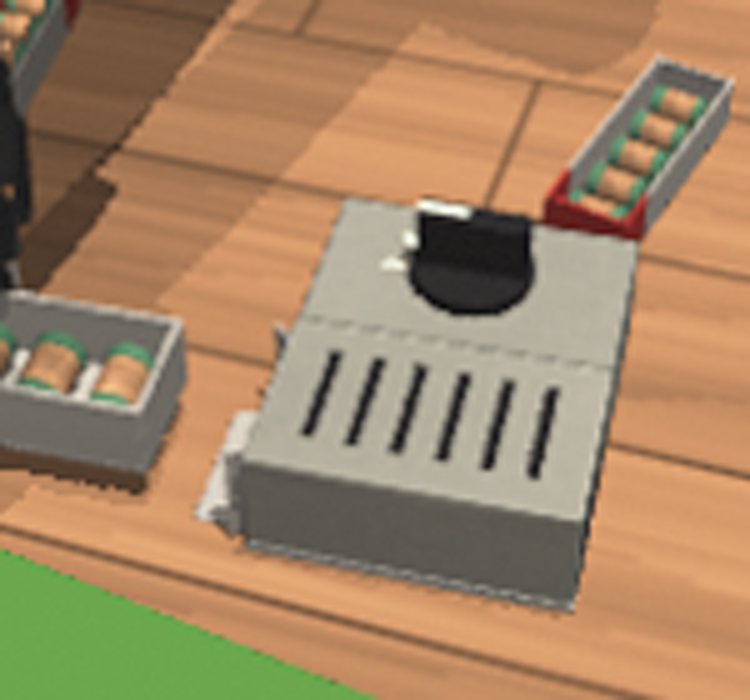

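View pics/w6.png

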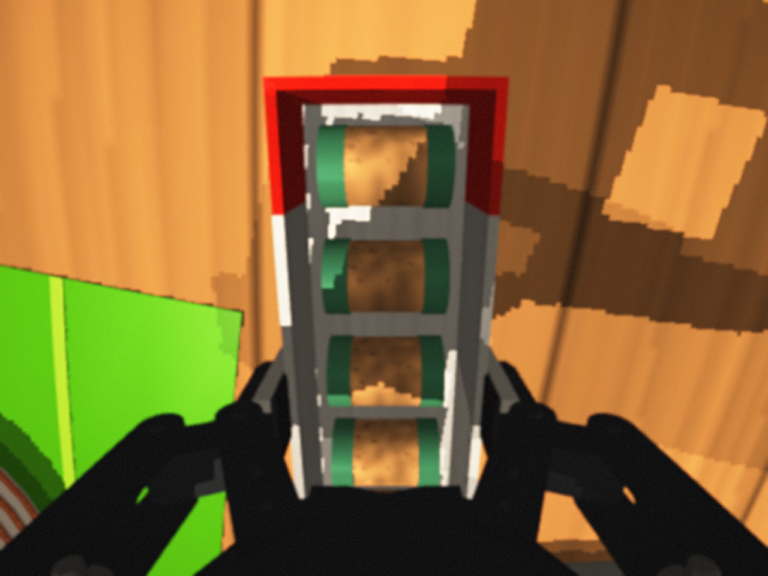

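```bash
python3 - <<'E'
from h import *
im=np.load("t6.npy",allow_pickle=True).item()
g=lambda L:(np.array(L)+.5)/5-.5+np.array([190,110])
a=onz(im,g([[57,154],[332,140],[344,475],[73,488]]),.062); print("warmer",wi(a[:,:2]).round(4))
a=onz(im,g([[424,161],[430,280]]),.0616); print("tray",wi(a[:,:2]).round(4))
a=onz(im,g([[347,150],[352,299]]),.05); print("flare",wi(a[:,:2]).round(4))
E
```

```text
warmer [[ 0.0746 -0.0433]
 [-0.0753 -0.0432]
 [-0.0732  0.1387]
 [ 0.0729  0.1387]]
tray [[-0.1246 -0.0292]
 [-0.1246  0.0358]]
flare [[-0.083  -0.0395]
 [-0.0819  0.0427]]
```

{"method": "step_arm", "body": {
  "targets": [-0.0013,0.002,0.005,0.004,-0.0013,0.006,0.01,0.004,-0.0013,0.012,0.0145,0.004,-0.0013,0.02,0.0145,0.004,-0.0013,0.028,0.0145,0.004,-0.0013,0.036,0.0145,0.004,-0.0013,0.044,0.0145,0.004,-0.0013,0.05,0.0145,0.004,-0.0013,0.05,0.0145,0.004]
}}

```text
t: 11.95
tool_pos: [0.6231, -0.0239, 0.0191]
tool_rot: [0.116, -3.138, -0.004]
contact_force: [0.2, -0.2, -3.4]
opening: 0.0605
```

```bash
python3 - <<'E'
from h import *
go((-.102,-.001),.0185,180)
o=monitor.get_obs(); print(o["q"].round(3),o["wrist_torque"].round(2))
im=imaging.get_image("top"); save(im,"t7.png",(190,110,350,210),5)
iw=imaging.get_image("scene"); save(iw,"s7.png",(190,170,310,270),6)
E
```

```text
world [0.6181 0.0442] shift [-0.      0.0683  0.0007] roll -0.0002 rows>=1.6
 t 11.95 q [-0.159  2.908] yaw -175.78 tcp_w [-0.1703 -0.001 ] 0.0191 F [ 0.2 -0.2 -3.4] open 0.0605 tilt [-0.0011  0.0023]
[-1.590e-01  2.650e-01  1.755e+00  2.000e-03  1.123e+00  2.908e+00] [0.03 0.02 0.  ]
```

View pics/t7.png

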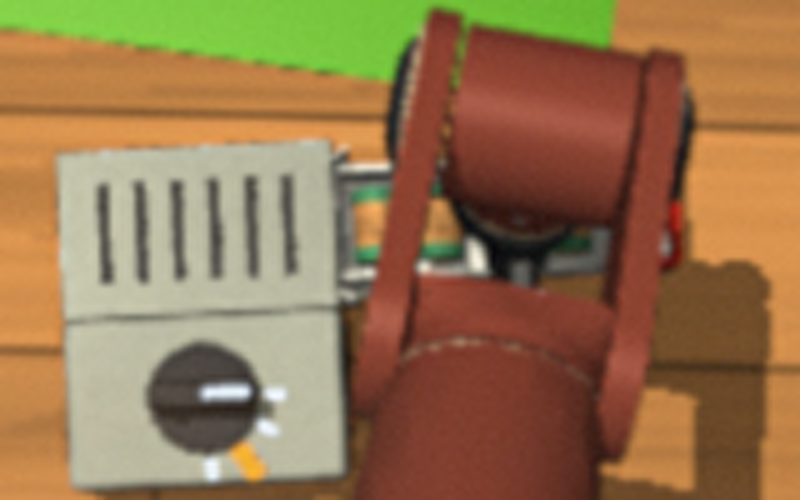

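View pics/s7.png

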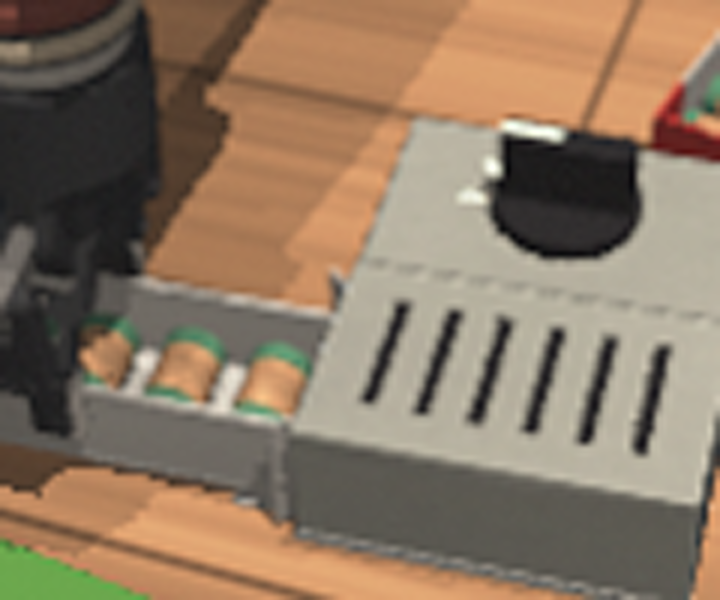

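{"method": "step_arm", "body": {
  "targets": [0,0.005,0,0,0,0.011,0,0,0,0.017,0,0,0,0.023,0,0,0,0.029,0,0,0,0.035,0,0]
}}

```text
t: 12.55
tool_pos: [0.6206, 0.0104, 0.0191]
tool_rot: [0.114, -3.139, -0.003]
contact_force: [-0.1, 0.4, -2.9]
opening: 0.0604
```

{"method": "step_arm", "body": {
  "targets": [0,0.005,0,0,0,0.011,0,0,0,0.017,0,0,0,0.023,0,0,0,0.029,0,0,0,0.032,0,0,0,0.032,0,0]
}}

```text
t: 13.13
tool_pos: [0.6181, 0.0431, 0.0191]
tool_rot: [0.116, -3.138, -0.003]
contact_force: [0.1, -0.2, -2.3]
opening: 0.0599
```

```bash
python3 - <<'E'
from h import *
go((-.102,-.001),.0185,180)
o=monitor.get_obs(); print(o["q"].round(3),o["wrist_torque"].round(2))
iw=imaging.get_image("wrist"); save(iw,"w8.png",scale=1.5)
E
```

```text
world [0.6181 0.0442] shift [0.     0.001  0.0006] roll -0.0001 rows>=0.0
 t 13.13 q [-0.051  3.016] yaw -175.77 tcp_w [-0.103 -0.001] 0.0191 F [ 0.1 -0.2 -2.3] open 0.0599 tilt [-0.0011  0.0018]
[-5.100e-02  2.560e-01  1.765e+00  2.000e-03  1.121e+00  3.016e+00] [-0.   -0.02  0.02]
```

View pics/w8.png

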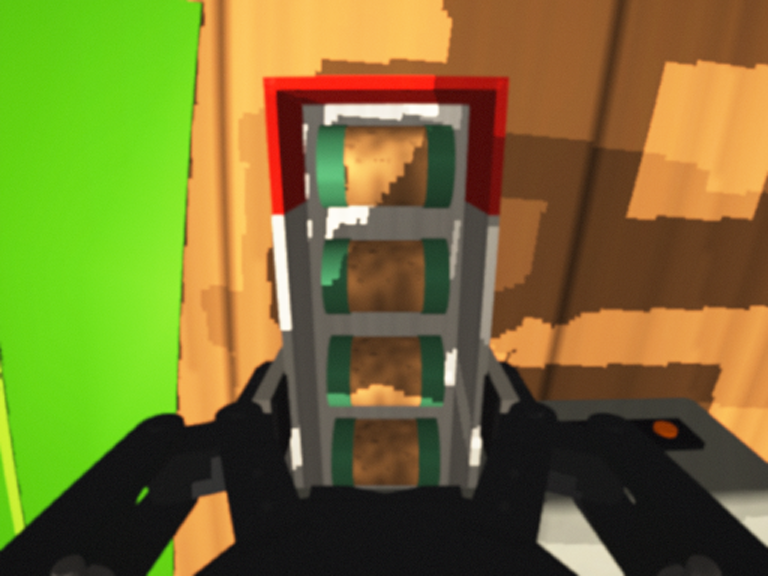

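{"method": "step_arm", "body": {
  "targets": [0,-0.008,0,0,0,-0.02,0,0,0,-0.032,0,0,0,-0.044,0,0,0,-0.056,0,0,0,-0.068,0,0,0,-0.08,0,0,0,-0.092,0,0,0,-0.104,0,0,0,-0.112,0,0,0,-0.115,0,0,0,-0.115,0,0]
}}

```text
t: 14.18
tool_pos: [0.6268, -0.0728, 0.019]
tool_rot: [0.114, -3.139, -0.003]
contact_force: [-0.1, 0.7, -2.8]
opening: 0.0603
```

{"method": "step_arm", "body": {
  "targets": [0,0,0.002,0,0,0,0.004,0,0,0,0.006,0,0,0,0.007,0,0,0,0.007,0,0,0,0.007,0]
}}

```text
t: 14.68
tool_pos: [0.6268, -0.0725, 0.0119]
tool_rot: [0.114, -3.139, -0.003]
contact_force: [-0.4, 0.3, -2.3]
opening: 0.06
```

```bash
python3 - <<'E'
from h import *
go((-.218,-.001),.0121,180)
E
```

```text
world [ 0.6266 -0.0715] shift [ 0.0001  0.001  -0.0002] roll -0.0009 rows>=0.0
 t 14.68 q [-0.234  2.834] yaw -175.82 tcp_w [-0.219  -0.0011] 0.0119 F [-0.4  0.3 -2.3] open 0.06 tilt [-0.0008  0.0016]
```

{"method": "step_arm", "body": {
  "targets": [0,0,0,0,0,0,0,0,0,0,0,0,0,0,0,0,0,0,0,0,0,0,-0.01,0,0,0,-0.03,0,0,0,-0.06,0,0,0,-0.085,-0.05,0,0,-0.09,-0.15],
  "grip": 0.085
}}

```text
t: 15.52
tool_pos: [0.6303, -0.0734, 0.1089]
tool_rot: [-0.354, 3.113, -0.003]
contact_force: [1.1, -0.1, 1.0]
opening: 0.0852
```

{"method": "step_arm", "body": {
  "targets": [0,0,0,-0.12,0,0,0,-0.24,0,0,0,-0.36,0,0,0,-0.48,0,0,0,-0.6,0,0,0,-0.72,0,0,0,-0.84,0,0,0,-0.96,0,0,0,-1.08,0,0,0,-1.2,0,0,0,-1.32,0,0,0,-1.44]
}}

```text
t: 16.52
tool_pos: [0.6305, -0.0735, 0.1098]
tool_rot: [-2.327, 2.102, -0.012]
contact_force: [-0.4, 0.2, -0.7]
opening: 0.0851
```

```bash
python3 - <<'E'
from h import *
go((-.294,-.001),.10,0)
iw=imaging.get_image("top"); save(iw,"t9.png",(230,110,390,210),5); np.save("t9.npy",iw,allow_pickle=True)
E
```

```text
world [ 0.6322 -0.1473] shift [0.0736 0.0058 0.0099] roll -1.5433 rows>=12.4
 t 16.52 q [-0.234  1.235] yaw -84.2 tcp_w [-0.2202 -0.0047] 0.1098 F [-0.4  0.2 -0.7] open 0.0851 tilt [ 0.0095 -0.0008]
```

View pics/t9.png

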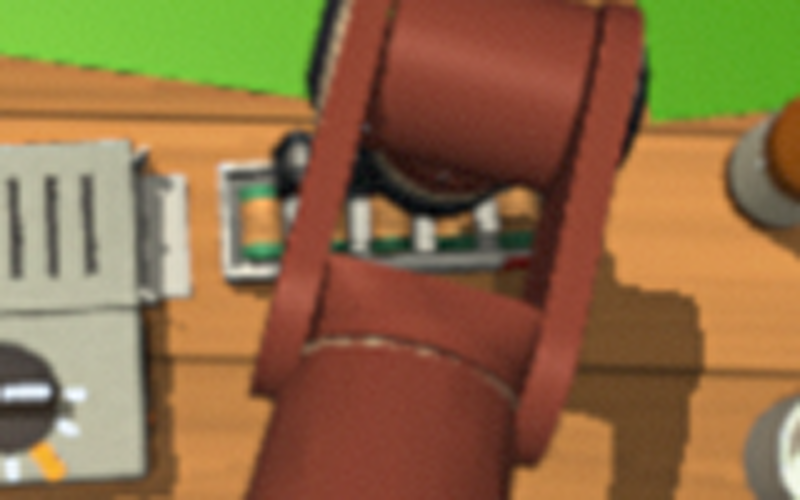

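{"method": "step_arm", "body": {
  "targets": [0.01,0.001,0,-0.12,0.02,0.001,0,-0.24,0.03,0.002,0,-0.36,0.04,0.003,0,-0.48,0.05,0.004,0,-0.6,0.06,0.005,0,-0.72,0.07,0.006,0,-0.84,0.074,0.006,0,-0.96,0.074,0.006,0,-1.08,0.074,0.006,0,-1.2,0.074,0.006,0,-1.32,0.074,0.006,0,-1.44]
}}

```text
t: 17.57
tool_pos: [0.6324, -0.1479, 0.1107]
tool_rot: [3.14, -0.036, 0.016]
contact_force: [0.4, 0.1, -1.9]
opening: 0.0851
```

{"method": "step_arm", "body": {
  "targets": [0,0,0,-0.1,0,0,0,-0.1,0,0,0,-0.1]
}}

```text
t: 17.82
tool_pos: [0.6326, -0.1479, 0.1113]
tool_rot: [3.138, 0.115, 0.017]
contact_force: [-0.8, 0.1, 0.2]
opening: 0.0848
```

```bash
python3 - <<'E'
from h import *
go((-.294,-.001),.016,0)
iw=imaging.get_image("wrist"); save(iw,"w10.png",scale=1.5); np.save("w10.npy",iw,allow_pickle=True)
E
```

```text
world [ 0.6322 -0.1473] shift [-0.0013 -0.0008  0.0953] roll -0.0008 rows>=2.3
 t 17.82 q [-0.345 -0.419] yaw 4.18 tcp_w [-0.2946 -0.0013] 0.1113 F [-0.8  0.1  0.2] open 0.0848 tilt [ 0.0108 -0.0013]
```

View pics/w10.png

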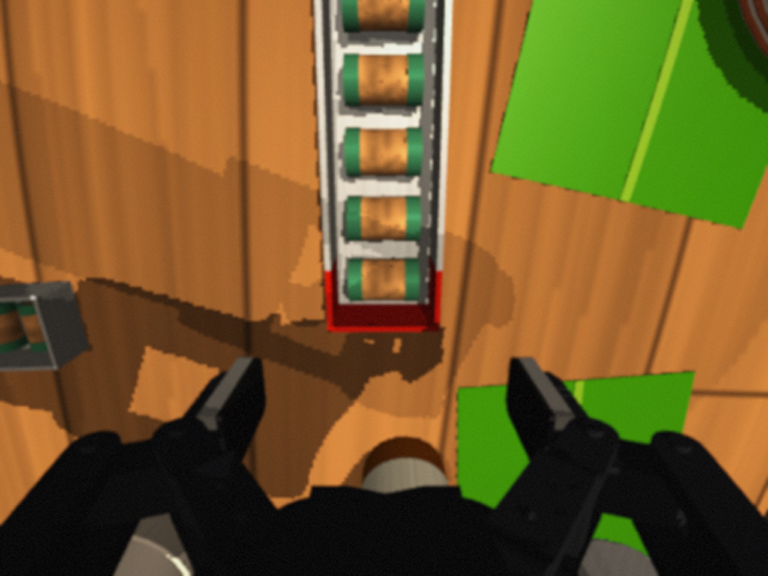

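```bash
python3 - <<'E'
from h import *
iw=np.load("w10.npy",allow_pickle=True).item()
g=lambda L:(np.array(L)+.5)/1.5-.5
a=onz(iw,g([[327,331],[441,330],[315,0],[454,0]]),.040); print(wi(a[:,:2]).round(4))
go((-.297,-.002),.0125,0)
E
```

```text
[[-0.3128  0.0288]
 [-0.3124 -0.0343]
 [-0.151   0.0284]
 [-0.1508 -0.0345]]
world [ 0.6334 -0.1502] shift [-0.0003  0.0022  0.0986] roll -0.0003 rows>=2.4
 t 17.87 q [-0.345 -0.42 ] yaw 4.21 tcp_w [-0.2946 -0.0012] 0.1111 F [-1.2 -0.1 -0.2] open 0.0849 tilt [ 0.0106 -0.0013]
```

{"method": "step_arm", "body": {
  "targets": [0,0.002,0.025,0,0,0.002,0.05,0,0,0.002,0.07,0,0,0.002,0.085,0,0,0.002,0.094,0,0,0.002,0.0986,0,0,0.002,0.0986,0]
}}

```text
t: 18.45
tool_pos: [0.6334, -0.1499, 0.0118]
tool_rot: [3.138, 0.114, 0.015]
contact_force: [-0.2, 0.2, -0.4]
opening: 0.0849
```

{"method": "step_arm", "body": {
  "targets": [0,0,0,0,0,0,0,0,0,0,0,0,0,0,0,0,0,0,0,0,0,0,0,0],
  "grip": 0.05,
  "force": 95
}}

```text
t: 18.95
tool_pos: [0.635, -0.1506, 0.014]
tool_rot: [3.137, 0.114, 0.02]
contact_force: [-0.6, -1.4, 5.9]
opening: 0.0605
```

```bash
python3 - <<'E'
from h import *
go((-.25,-.0015),.02,0)
E
```

```text
world [ 0.6295 -0.1034] shift [-0.002  -0.0474 -0.0061] roll -0.0012 rows>=1.1
 t 18.95 q [-0.348 -0.422] yaw 4.16 tcp_w [-0.2974 -0.0035] 0.014 F [-0.6 -1.4  5.9] open 0.0605 tilt [ 0.013  -0.0022]
```

{"method": "step_arm", "body": {
  "targets": [0,0,-0.003,0,-0.001,0,-0.006,0,-0.002,0,-0.007,0,-0.002,-0.004,-0.007,0,-0.002,-0.006,-0.007,0,-0.002,-0.006,-0.007,0]
}}

```text
t: 19.45
tool_pos: [0.6318, -0.1439, 0.0202]
tool_rot: [3.137, 0.115, 0.018]
contact_force: [0.2, -0.6, -3.2]
opening: 0.0603
```

```bash
python3 - <<'E'
from h import *
go((-.25,-.0015),.02,0)
o=monitor.get_obs(); print(o["wrist_torque"].round(2))
for n,c in [("top",(190,110,350,210)),("scene",(140,170,300,270)),("wrist",None)]:
  im=imaging.get_image(n); save(im,"z11%s.png"%n,c,5 if c else 1.5); np.save("z11%s.npy"%n,im,allow_pickle=True)
E
```

```text
world [ 0.6295 -0.1034] shift [ 0.0006 -0.0406  0.0002] roll -0.0007 rows>=1.0
 t 19.45 q [-0.34  -0.414] yaw 4.19 tcp_w [-0.2906 -0.0009] 0.0202 F [ 0.2 -0.6 -3.2] open 0.0603 tilt [ 0.0118 -0.0016]
[-0.2   0.    0.01]
```

View pics/z11top.png

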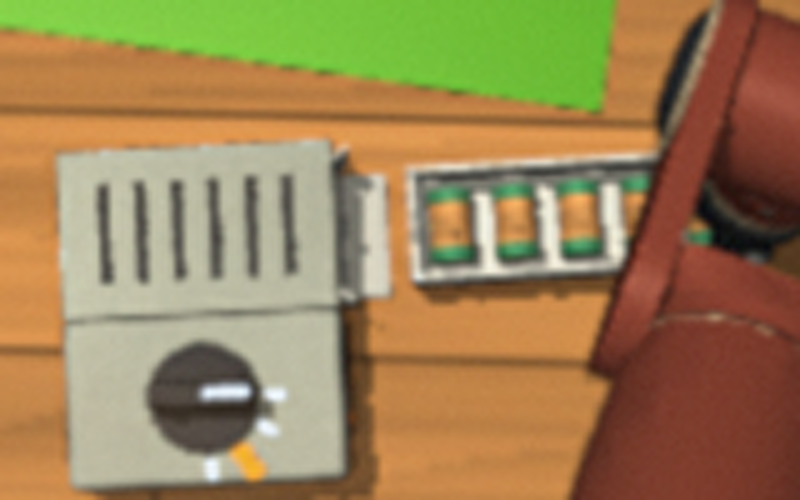

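View pics/z11scene.png

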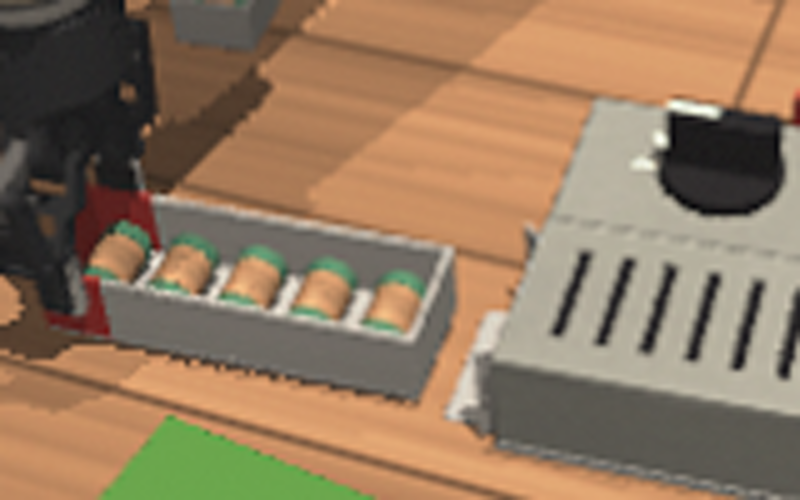

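View pics/z11wrist.png

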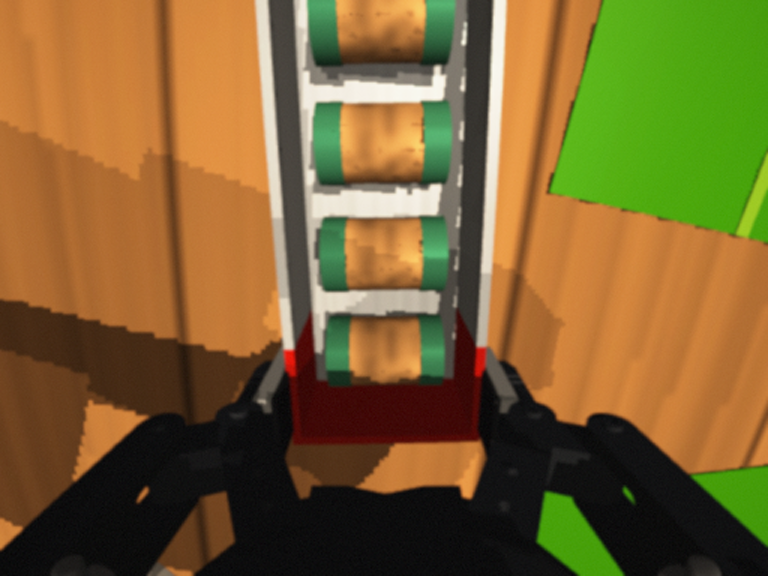

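```bash
python3 - <<'E'
from h import *
im=np.load("z11top.npy",allow_pickle=True).item()
g=lambda L:(np.array(L)+.5)/5-.5+np.array([190,110])
a=onz(im,g([[407,168],[415,284],[655,155],[605,273]]),.046); print("tray",wi(a[:,:2]).round(4))
a=onz(im,g([[347,150],[352,299]]),.05); print("flare",wi(a[:,:2]).round(4))
P=cloud(im);
uv=g([[450,225],[560,215]]); print(dep(im,g([[413,200],[413,250],[480,167],[560,163]]))[:,2])
E
```

```text
tray [[-0.1154 -0.0286]
 [-0.1166  0.0357]
 [-0.2521 -0.0293]
 [-0.2208  0.0347]]
flare [[-0.083  -0.0395]
 [-0.0819  0.0427]]
[0.04704277 0.02176837 0.03910211 0.04448743]
```

{"method": "step_arm", "body": {
  "targets": [0.0017,-0.004,-0.001,0,0.0017,-0.012,-0.001,0,0.0017,-0.02,-0.001,0,0.0017,-0.028,-0.001,0,0.0017,-0.036,-0.001,0,0.0017,-0.044,-0.001,0,0.0017,-0.052,-0.001,0,0.0017,-0.06,-0.001,0,0.0017,-0.068,-0.001,0,0.0017,-0.076,-0.001,0]
}}

```text
t: 20.43
tool_pos: [0.6283, -0.0677, 0.0214]
tool_rot: [3.137, 0.114, 0.019]
contact_force: [-0.2, 0.8, -2.3]
opening: 0.0603
```

```bash
python3 - <<'E'
from h import *
go((-.115,-.0025),.0212,0)
o=monitor.get_obs(); print(o["wrist_torque"].round(2))
E
```

```text
world [0.6205 0.0313] shift [-0.0006 -0.0993 -0.0001] roll -0.0008 rows>=2.4
 t 20.43 q [-0.225 -0.299] yaw 4.18 tcp_w [-0.2143 -0.003 ] 0.0214 F [-0.2  0.8 -2.3] open 0.0603 tilt [ 0.0125 -0.002 ]
[-0.2  -0.03 -0.  ]
```

No contact; continue in, lowering by 1 mm.

{"method": "step_arm", "body": {
  "targets": [0,-0.008,0,0,0,-0.016,0,0,0,-0.024,0,0,0,-0.032,0.001,0,0,-0.04,0.001,0,0,-0.048,0.001,0,0,-0.056,0.001,0,0,-0.064,0.001,0,0,-0.072,0.001,0,0,-0.08,0.001,0,0,-0.088,0.001,0,0,-0.094,0.001,0]
}}

```text
t: 21.43
tool_pos: [0.6211, 0.0269, 0.02]
tool_rot: [3.137, 0.115, 0.018]
contact_force: [-0.7, -1.1, -2.3]
opening: 0.0603
```

```bash
python3 - <<'E'
from h import *
go((-.105,-.0025),.0202,0)
o=monitor.get_obs(); print(o["wrist_torque"].round(2))
iw=imaging.get_image("wrist"); save(iw,"w12.png",scale=1.5); np.save("w12.npy",iw,allow_pickle=True)
E
```

```text
world [0.6198 0.0413] shift [-0.0002 -0.0144 -0.0003] roll -0.0004 rows>=0.3
 t 21.43 q [-0.076 -0.148] yaw 4.2 tcp_w [-0.1194 -0.0027] 0.02 F [-0.7 -1.1 -2.3] open 0.0603 tilt [ 0.0117 -0.0022]
[-0.36  0.17  0.03]
```

View pics/w12.png

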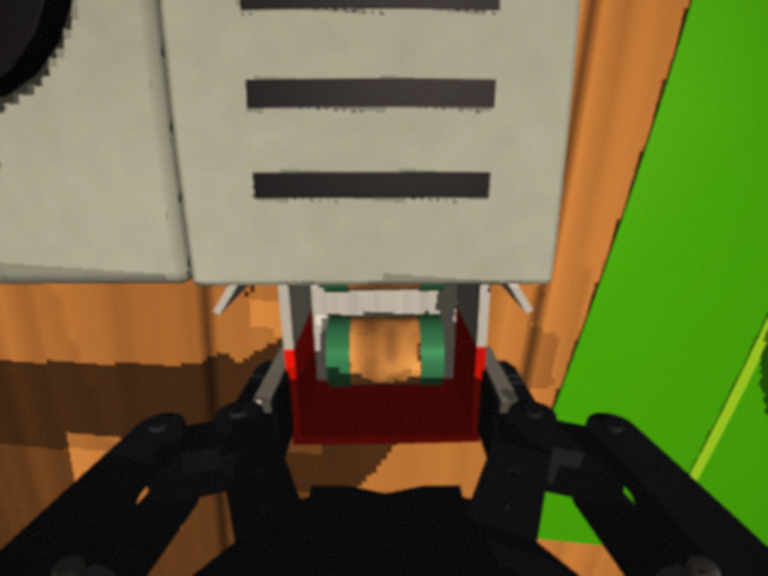

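{"method": "step_arm", "body": {
  "targets": [-0.001,-0.003,0,0,-0.0015,-0.006,0,0,-0.0015,-0.009,0,0,-0.0015,-0.012,0,0,-0.0015,-0.014,0,0]
}}

```text
t: 21.9
tool_pos: [0.6186, 0.0416, 0.02]
tool_rot: [3.137, 0.116, 0.019]
contact_force: [0.2, -7.6, -2.2]
opening: 0.06
```

```bash
python3 - <<'E'
from h import *
go((-.105,-.0015),.0202,0)
o=monitor.get_obs(); print(o["wrist_torque"].round(2))
E
```

```text
world [0.6188 0.0412] shift [ 0.0001  0.0004 -0.0002] roll 0.0001 rows>=0.0
 t 21.9 q [-0.052 -0.125] yaw 4.23 tcp_w [-0.1046 -0.0014] 0.02 F [ 0.2 -7.6 -2.2] open 0.06 tilt [ 0.012 -0.002]
[-1.38 -0.04 -0.1 ]
```

{"method": "step_arm", "body": {
  "targets": [0,-0.001,0,0,0,-0.0015,0,0,0,-0.002,0,0]
}}

```text
t: 22.15
tool_pos: [0.6187, 0.0415, 0.0202]
tool_rot: [3.133, 0.116, 0.019]
contact_force: [-1.0, -8.9, -1.7]
opening: 0.0602
```

```bash
python3 - <<'E'
from h import *
go((-.105,-.0015),.0202,0)
o=monitor.get_obs(); print(o["wrist_torque"].round(2))
iw=imaging.get_image("wrist"); save(iw,"w13.png",(130,150,380,310),3); np.save("w13.npy",iw,allow_pickle=True)
iw=imaging.get_image("scene"); save(iw,"s13.png",(190,170,310,270),6)
E
```

```text
world [0.6188 0.0412] shift [0.0001 0.0003 0.    ] roll 0.0002 rows>=0.0
 t 22.15 q [-0.051 -0.122] yaw 4.24 tcp_w [-0.1047 -0.0014] 0.0202 F [-1.  -8.9 -1.7] open 0.0602 tilt [ 0.0122 -0.0058]
[-1.42  0.11 -0.01]
```

View pics/w13.png

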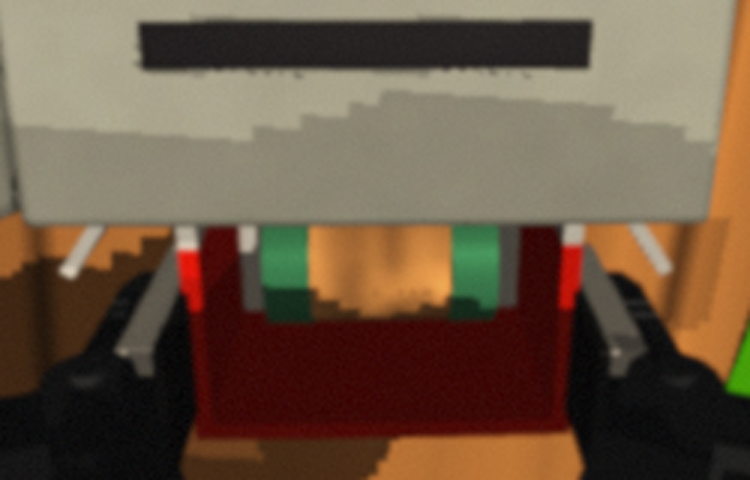

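View pics/s13.png

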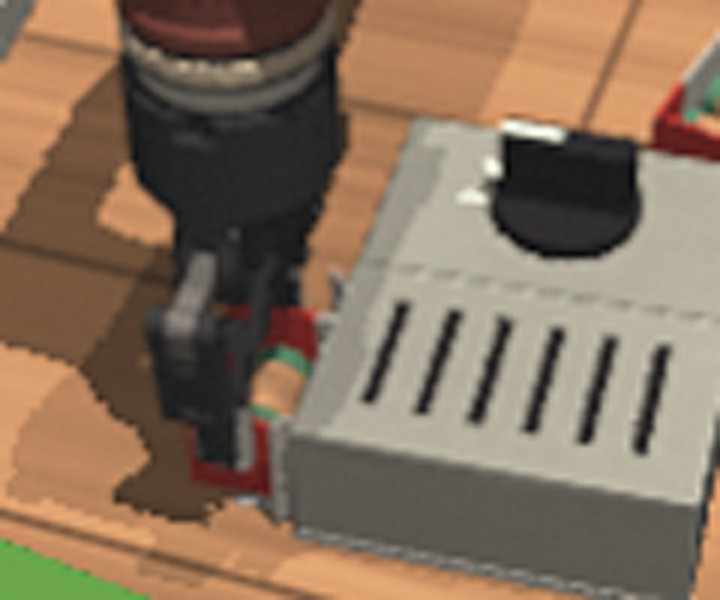

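{"method": "step_arm", "body": {
  "targets": [0,-0.001,0.0006,0,0,-0.001,0.0012,0,0,-0.001,0.0012,0]
}}

```text
t: 22.5
tool_pos: [0.6189, 0.0415, 0.0194]
tool_rot: [3.132, 0.115, 0.019]
contact_force: [-1.1, -5.8, -0.6]
opening: 0.0603
```

{"method": "step_arm", "body": {
  "targets": [0,0,0,0,0,0,0,0,0,0,0,0,0,0,0,0,0,0,0,0],
  "grip": 0.085
}}

```text
t: 22.92
tool_pos: [0.6192, 0.0419, 0.0197]
tool_rot: [3.132, 0.116, 0.02]
contact_force: [0.7, -0.2, 0.1]
opening: 0.0848
```

```bash
python3 - <<'E'
from h import *
go((-.105,-.0015),.15,0)
iw=imaging.get_image("wrist"); save(iw,"w14.png",(130,150,380,310),3); np.save("w14.npy",iw,allow_pickle=True)
g=lambda L:(np.array(L)+.5)/3-.5+[130,150]
a=onz(iw,g([[197,437],[570,432]]),.045); print(wi(a[:,:2]).round(4))
a=onz(iw,g([[25,224],[708,221]]),.062); print(wi(a[:,:2]).round(4))
E
```

```text
world [0.6188 0.0412] shift [ 0.0012  0.0016 -0.1303] roll 0.0001 rows>=3.1
 t 22.92 q [-0.05  -0.121] yaw 4.24 tcp_w [-0.1044 -0.0019] 0.0197 F [ 0.7 -0.2  0.1] open 0.0848 tilt [ 0.0131 -0.0067]
[[-0.1208  0.028 ]
 [-0.1203 -0.0348]]
[[-0.0736  0.0441]
 [-0.0736 -0.0459]]
```

View pics/w14.png

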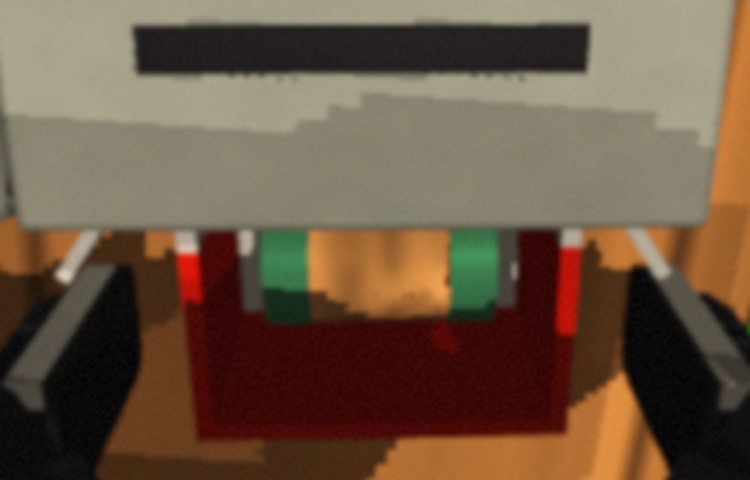

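{"method": "step_arm", "body": {
  "targets": [0,0,-0.015,0,0,0,-0.035,0,0,0,-0.055,0,0,0.02,-0.06,0,0,0.045,-0.06,0,0,0.055,-0.06,0,0,0.055,-0.06,0],
  "grip": 0.085
}}

```text
t: 23.55
tool_pos: [0.6225, -0.0143, 0.0801]
tool_rot: [3.132, 0.112, 0.02]
contact_force: [0.3, -0.1, -0.6]
opening: 0.0856
```

{"method": "step_arm", "body": {
  "targets": [0,0,0,0,0,0,0,0,0,0,0.005,0,0,0,0.015,0,0,0,0.03,0,0,0,0.045,0,0,0,0.055,0,0,0,0.055,0],
  "grip": 0.0,
  "force": 40
}}

```text
t: 24.22
tool_pos: [0.6205, -0.0138, 0.021]
tool_rot: [3.133, 0.113, 0.01]
contact_force: [-0.7, -0.4, -0.2]
opening: 0.0004
```

```bash
python3 - <<'E'
from h import *
go((-.135,-.0005),.025,0)
iw=imaging.get_image("wrist"); save(iw,"w15.png",scale=1.5); np.save("w15.npy",iw,allow_pickle=True)
E
```

```text
world [0.62   0.0112] shift [ 0.0014 -0.025  -0.0041] roll -0.0019 rows>=0.6
 t 24.22 q [-0.14  -0.209] yaw 4.12 tcp_w [-0.16    0.0009] 0.021 F [-0.7 -0.4 -0.2] open 0.0004 tilt [ 0.0066 -0.0059]
```

View pics/w15.png

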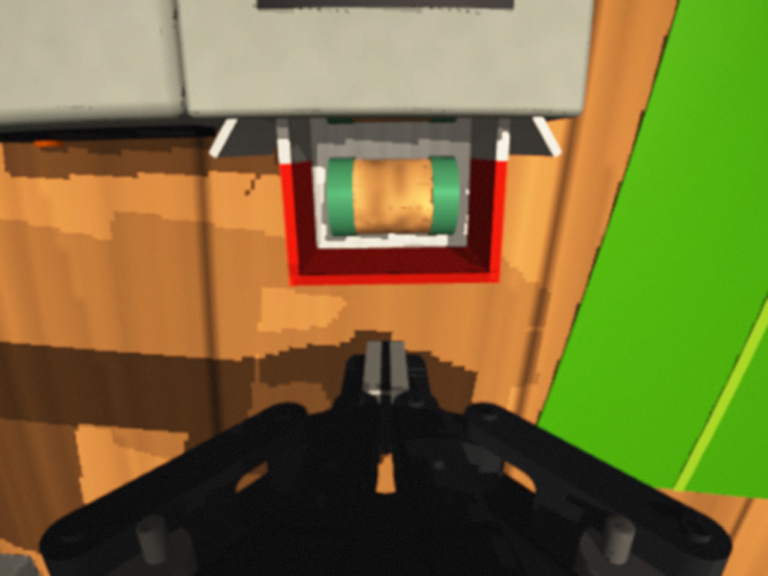

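{"method": "step_arm", "body": {
  "targets": [0.0005,-0.01,-0.002,0,0.0005,-0.018,-0.002,0,0.0005,-0.023,-0.002,0,0.0005,-0.026,-0.002,0,0.0005,-0.029,-0.002,0,0.0005,-0.031,-0.002,0]
}}

```text
t: 24.77
tool_pos: [0.6205, 0.0143, 0.0255]
tool_rot: [3.126, 0.116, 0.016]
contact_force: [-0.2, -15.5, 0.9]
opening: -0.0005
```

```bash
python3 - <<'E'
from h import *
iw=np.load("w15.npy",allow_pickle=True).item()
g=lambda L:(np.array(L)+.5)/1.5-.5
a=onz(iw,g([[290,285],[499,282]]),.045); print(wi(a[:,:2]).round(4))
a=onz(iw,g([[190,117],[582,117]]),.062); print(wi(a[:,:2]).round(4))
go((-.135,-.0005),.025,0)
E
```

```text
[[-0.121   0.028 ]
 [-0.1203 -0.0341]]
[[-0.075   0.0447]
 [-0.075  -0.0457]]
world [0.62   0.0112] shift [-0.0008  0.0031  0.0006] roll 0.0001 rows>=0.1
 t 24.77 q [-0.091 -0.159] yaw 4.24 tcp_w [-0.1319 -0.0013] 0.0255 F [ -0.2 -15.5   0.9] open -0.0005 tilt [ 0.0106 -0.0134]
```

{"method": "step_arm", "body": {
  "targets": [0,-0.002,0,0,0,-0.003,0,0,0,-0.003,0,0]
}}

```text
t: 25.02
tool_pos: [0.6204, 0.0142, 0.0258]
tool_rot: [3.119, 0.116, 0.015]
contact_force: [-0.6, -11.0, -0.9]
opening: -0.0001
```

```bash
python3 - <<'E'
from h import *
go((-.16,-.0005),.08,0)
iw=imaging.get_image("wrist"); save(iw,"w16.png",(150,60,410,210),3); np.save("w16.npy",iw,allow_pickle=True)
E
```

```text
world [ 0.6218 -0.0137] shift [-0.0001  0.0291 -0.0536] roll 0.0009 rows>=1.5
 t 25.02 q [-0.088 -0.154] yaw 4.28 tcp_w [-0.132  -0.0011] 0.0258 F [ -0.6 -11.   -0.9] open -0.0001 tilt [ 0.0107 -0.02  ]
```

View pics/w16.png

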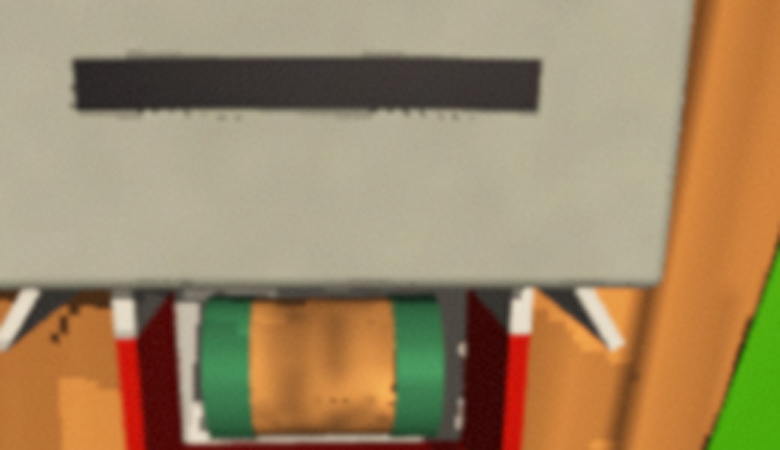

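{"method": "step_arm", "body": {
  "targets": [0,0.015,0,0,0,0.03,0,0,0,0.03,-0.035,0,0,0.03,-0.075,0,0,0.03,-0.115,0,0,0.03,-0.135,0,0,0.03,-0.135,0]
}}

```text
t: 25.65
tool_pos: [0.6253, -0.0139, 0.1698]
tool_rot: [3.117, 0.115, 0.036]
contact_force: [1.0, 0.1, 0.7]
opening: -0.0
```

```bash
python3 - <<'E'
from h import *
go((.0,.092),.15,0)
iw=imaging.get_image("wrist"); save(iw,"w17.png",scale=1.5); np.save("w17.npy",iw,allow_pickle=True)
E
```

```text
world [0.5178 0.139 ] shift [-0.0963 -0.1608  0.014 ] roll 0.0005 rows>=4.5
 t 25.65 q [-0.133 -0.203] yaw 4.26 tcp_w [-0.1604 -0.004 ] 0.1698 F [1.  0.1 0.7] open -0.0 tilt [ 0.0238 -0.0212]
```

View pics/w17.png

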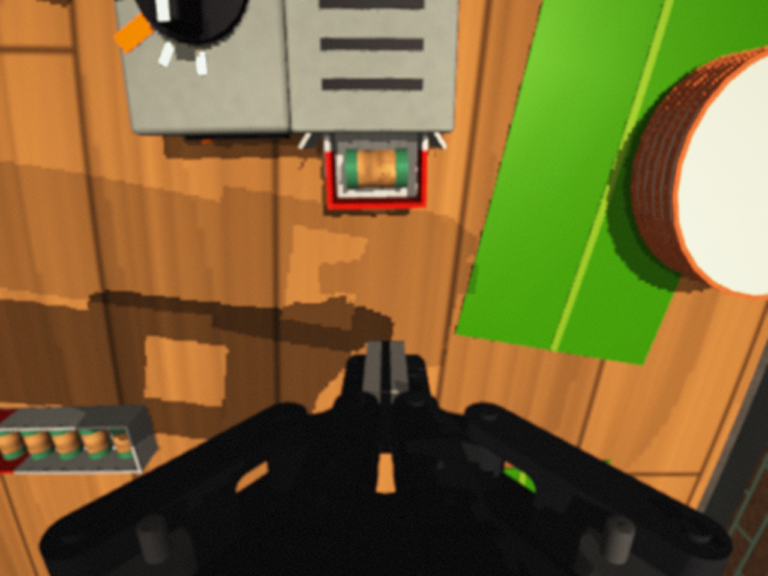

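{"method": "step_arm", "body": {
  "targets": [-0.017,-0.028,0.002,0,-0.034,-0.056,0.005,0,-0.05,-0.084,0.008,0,-0.066,-0.112,0.01,0,-0.08,-0.135,0.012,0,-0.09,-0.15,0.014,0,-0.0963,-0.161,0.014,0,-0.0963,-0.161,0.014,0,-0.0963,-0.161,0.014,0],
  "grip": 0.05
}}

```text
t: 26.45
tool_pos: [0.5157, 0.1393, 0.1461]
tool_rot: [3.117, 0.117, 0.027]
contact_force: [-0.1, -1.0, 0.2]
opening: 0.0501
```

```bash
python3 - <<'E'
from h import *
go((.0,.092),.078,0)
iw=imaging.get_image("wrist"); save(iw,"w18.png",scale=1.5); np.save("w18.npy",iw,allow_pickle=True)
iw=imaging.get_image("top"); save(iw,"t18.png",(190,110,350,210),5)
iw=imaging.get_image("scene"); save(iw,"s18.png",(190,110,340,270),5)
E
```

```text
world [0.5178 0.139 ] shift [ 0.001  -0.0011  0.0682] roll 0.0012 rows>=1.6
 t 26.45 q [0.137 0.068] yaw 4.3 tcp_w [0.0005 0.0941] 0.1461 F [-0.1 -1.   0.2] open 0.0501 tilt [ 0.0178 -0.0212]
```

View pics/w18.png

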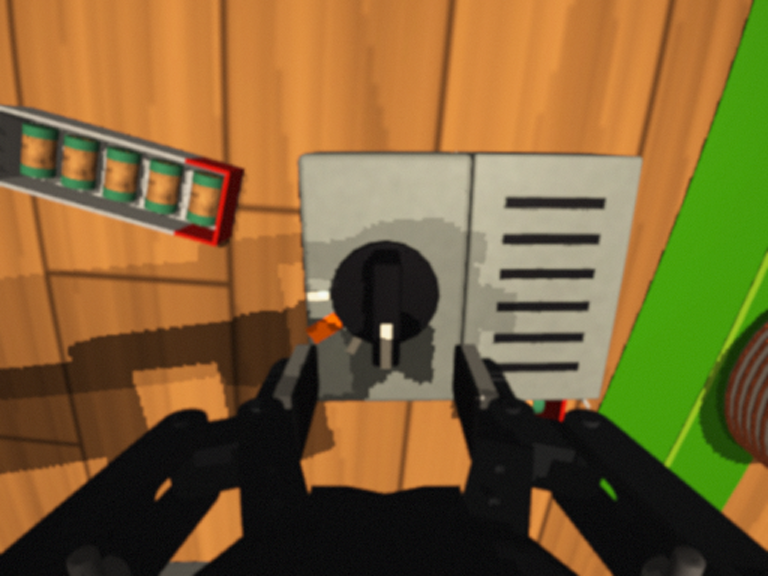

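View pics/s18.png

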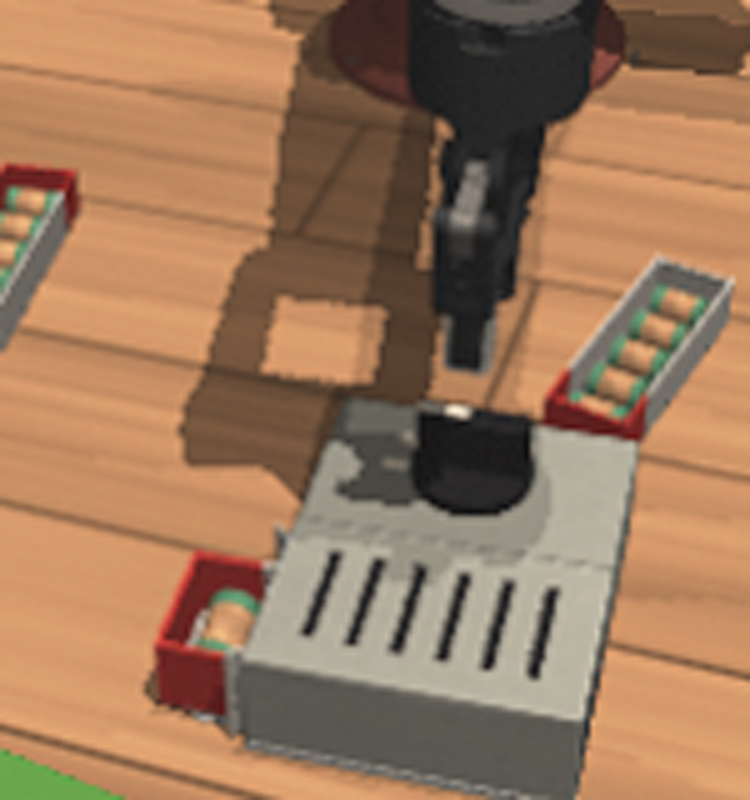

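```bash
python3 - <<'E'
from h import *
iw=np.load("w18.npy",allow_pickle=True).item()
g=lambda L:(np.array(L)+.5)/1.5-.5
a=onz(iw,g([[372,252],[401,252],[372,366],[401,366]]),.101); print(wi(a[:,:2]).round(4))
a=onz(iw,g([[332,295],[440,295],[386,240]]),.071); print(wi(a[:,:2]).round(4))
a=onz(iw,g([[300,153],[641,156]]),.062); print(wi(a[:,:2]).round(4))
go((.0,.0905),.077,0)
E
```

```text
[[ 0.0323  0.0981]
 [ 0.0323  0.0849]
 [-0.0264  0.0986]
 [-0.0265  0.0841]]
[[0.0005 0.1207]
 [0.0003 0.0614]
 [0.0312 0.0912]]
[[ 0.075   0.1354]
 [ 0.0753 -0.0447]]
world [0.5193 0.1391] shift [ 0.0014 -0.0019  0.07  ] roll -0.0008 rows>=1.7
 t 26.6 q [0.135 0.068] yaw 4.18 tcp_w [-0.0004  0.0931] 0.147 F [-0.4  0.4  0.8] open 0.0503 tilt [ 0.019  -0.0209]
```

{"method": "step_arm", "body": {
  "targets": [0.0008,-0.0015,0.02,0,0.0008,-0.0025,0.04,0,0.0008,-0.0025,0.055,0,0.0008,-0.0025,0.064,0,0.0008,-0.0025,0.069,0,0.0008,-0.0025,0.069,0,0.0008,-0.0025,0.069,0]
}}

```text
t: 27.18
tool_pos: [0.5193, 0.1394, 0.0786]
tool_rot: [3.118, 0.113, 0.03]
contact_force: [-0.1, 0.1, 1.2]
opening: 0.0499
```

{"method": "step_arm", "body": {
  "targets": [0,0,0,0,0,0,0,0,0,0,0,0,0,0,0,0,0,0,0,0,0,0,0,0,0,0,0,0],
  "grip": 0.005,
  "force": 30
}}

```text
t: 27.77
tool_pos: [0.5171, 0.1393, 0.0798]
tool_rot: [3.117, 0.113, 0.019]
contact_force: [-11.7, -0.9, 10.2]
opening: 0.0132
```

```bash
python3 - <<'E'
from h import *
go((.0,.0915),.078,0)
iw=imaging.get_image("wrist"); save(iw,"w19.png",scale=1.5); np.save("w19.npy",iw,allow_pickle=True)
E
```

```text
world [0.5183 0.1391] shift [0.0011 0.0003 0.0018] roll -0.0011 rows>=0.1
 t 27.77 q [0.137 0.073] yaw 4.17 tcp_w [0.0004 0.0927] 0.0798 F [-11.7  -0.9  10.2] open 0.0132 tilt [ 0.0132 -0.0219]
```

View pics/w19.png

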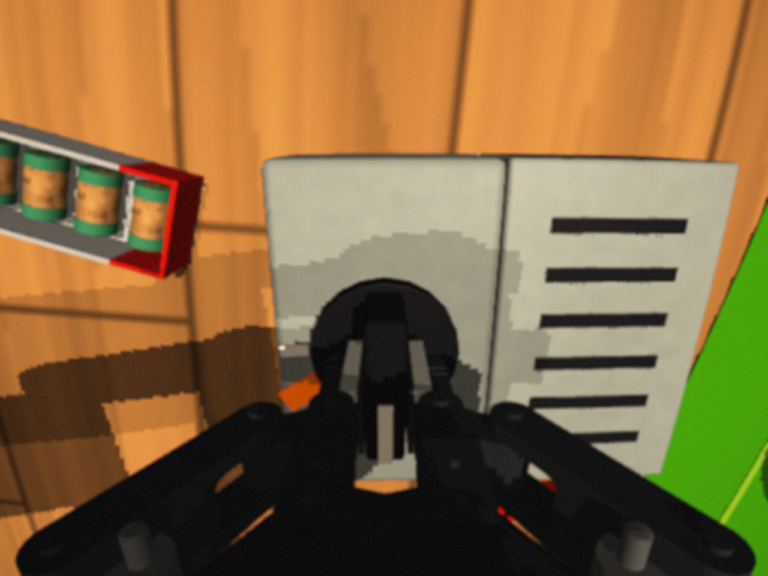

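{"method": "step_arm", "body": {
  "targets": [0,0,0,0.05,0,0,0,0.15,0,0,0,0.25,0,0,0,0.35,0,0,0,0.45,0,0,0,0.55,0,0,0,0.55,0,0,0,0.55]
}}

```text
t: 28.48
tool_pos: [0.5174, 0.1391, 0.0799]
tool_rot: [3.036, -0.734, 0.029]
contact_force: [3.1, -1.2, -2.6]
opening: 0.0132
```

```bash
python3 - <<'E'
from h import *
go((.0,.0927),.078,-57.3)
o=monitor.get_obs(); print(o["wrist_torque"].round(2),o["q"].round(3))
E
```

```text
world [0.5171 0.139 ] shift [-0.0002  0.0002  0.0019] roll 0.4516 rows>=3.6
 t 28.48 q [0.136 0.62 ] yaw -27.19 tcp_w [0.0001 0.0924] 0.0799 F [ 3.1 -1.2 -2.6] open 0.0132 tilt [ 0.014  -0.0223]
[-0.12 -0.08  0.08] [ 0.136 -0.019  1.951 -0.026  1.199  0.62 ]
```

{"method": "step_arm", "body": {
  "targets": [0,0,0,0.08,0,0,0,0.17,0,0,0,0.26,0,0,0,0.35,0,0,0,0.42,0,0,0,0.455,0,0,0,0.455,0,0,0,0.455]
}}

```text
t: 29.15
tool_pos: [0.5178, 0.1389, 0.0799]
tool_rot: [2.798, -1.399, 0.037]
contact_force: [4.3, -2.4, -4.6]
opening: 0.0132
```

```bash
python3 - <<'E'
from h import *
go((.0,.0927),.078,-57.3)
o=monitor.get_obs(); print(o["wrist_torque"].round(2),o["q"].round(3))
iw=imaging.get_image("wrist"); save(iw,"w20.png",scale=1.5); np.save("w20.npy",iw,allow_pickle=True)
E
```

```text
world [0.5171 0.139 ] shift [-0.0005  0.0005  0.0019] roll -0.0011 rows>=0.0
 t 29.15 q [0.136 1.073] yaw -53.13 tcp_w [-0.0001  0.092 ] 0.0799 F [ 4.3 -2.4 -4.6] open 0.0132 tilt [ 0.0151 -0.0227]
[-0.13 -0.24  0.02] [ 0.136 -0.019  1.951 -0.026  1.198  1.073]
```

View pics/w20.png

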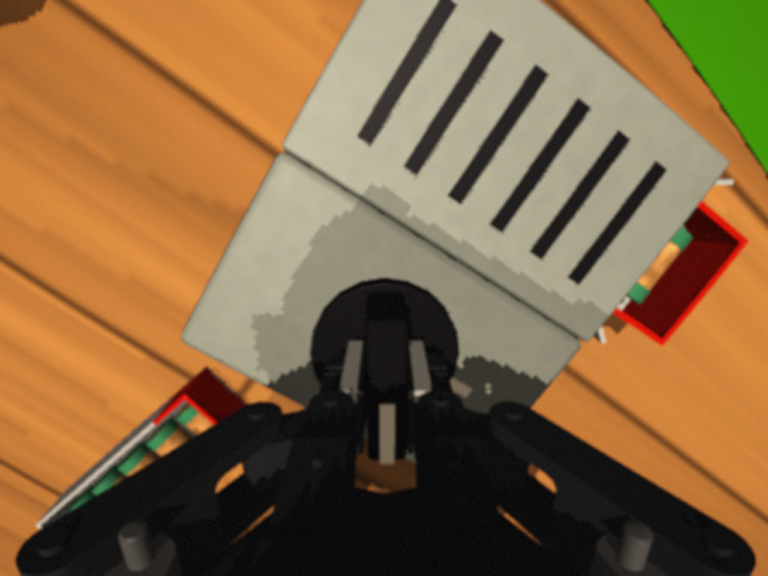

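{"method": "step_arm", "body": {
  "targets": [0,0,0,0,0,0,0,0,0,0,0,0,0,0,0,0,0,0,0,0,0,0,-0.015,0,0,0,-0.04,0,0,0,-0.07,0,0,0,-0.11,0,0,0,-0.14,0,0,0,-0.15,0],
  "grip": 0.05
}}

```text
t: 30.12
tool_pos: [0.5179, 0.1428, 0.2365]
tool_rot: [2.803, -1.401, 0.049]
contact_force: [1.4, 0.0, 1.3]
opening: 0.05
```

```bash
python3 - <<'E'
from h import *
go((.0,.0927),.25,0)
iw=imaging.get_image("wrist"); save(iw,"w21.png",scale=1.5); np.save("w21.npy",iw,allow_pickle=True)
iw=imaging.get_image("top"); save(iw,"t21.png",scale=1.5)
E
```

```text
world [0.5171 0.139 ] shift [ 0.003   0.0029 -0.0134] roll -1.0009 rows>=8.0
 t 30.12 q [0.143 1.072] yaw -53.12 tcp_w [0.0038 0.0916] 0.2365 F [1.4 0.  1.3] open 0.05 tilt [ 0.0246 -0.0211]
```

View pics/w21.png

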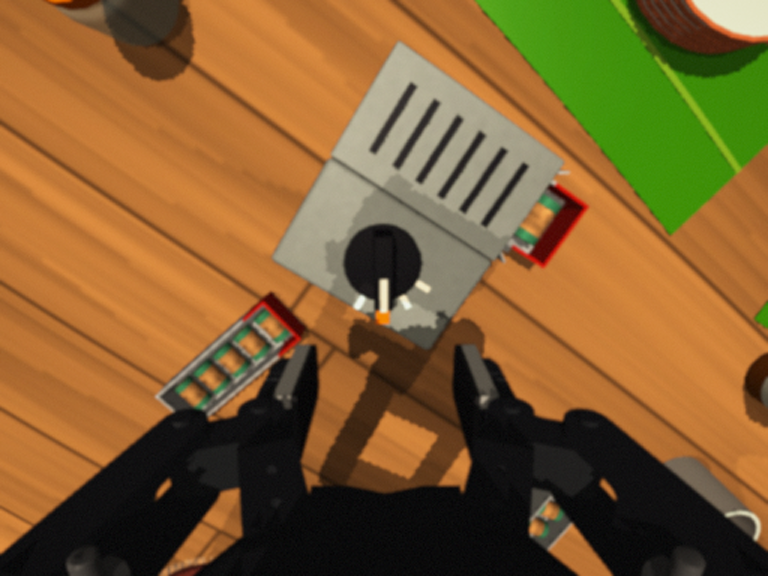

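View pics/t21.png

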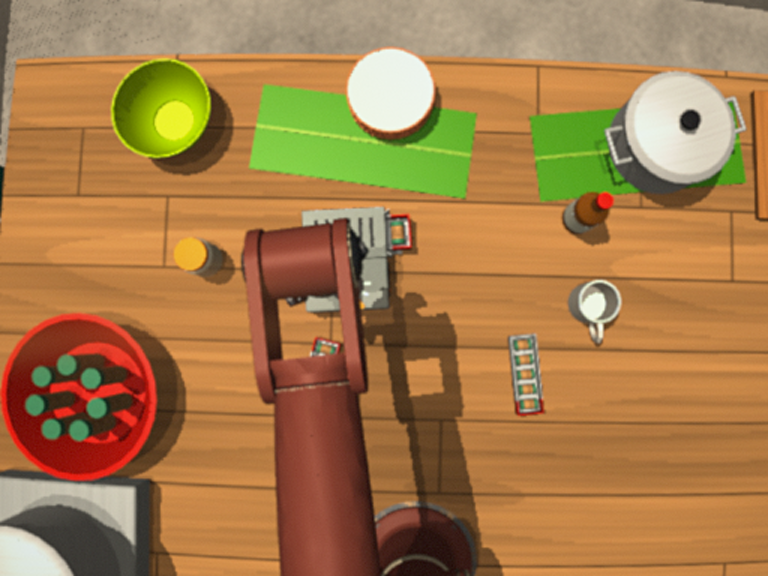

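```bash
python3 - <<'E'
from h import *
iw=np.load("w21.npy",allow_pickle=True).item()
save(iw,"w21c.png",(310,95,410,190),7)
g=lambda L:(np.array(L)+.5)/1.5-.5
a=onz(iw,g([[589,208],[544,267]]),.045); print("tray end",wi(a[:,:2]).round(4))
a=onz(iw,g([[564,162],[428,349]]),.062); print("mouth edge",wi(a[:,:2]).round(4))
a=onz(iw,g([[384,282],[384,314]]),.101); b=wi(a[:,:2])-[0,.0915]; print("line",np.arctan2(b[:,1],-b[:,0]).round(3))
P=dep(iw,g([[587,207],[544,264],[566,236]])); print("rim z",P[:,2])
E
```

```text
tray end [[-0.1211 -0.0325]
 [-0.1204  0.0267]]
mouth edge [[-0.074  -0.0452]
 [-0.0731  0.1349]]
line [0.942 0.989]
rim z [0.04673162 0.04554655 0.04576575]
```

View pics/w21c.png

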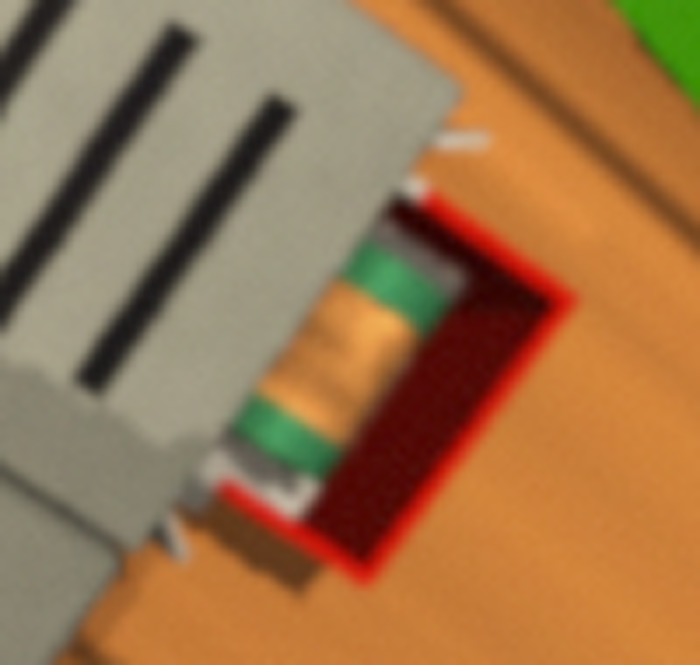

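```bash
python3 - <<'E'
from h import *
print(ticket.finish_job(), monitor.get_obs()["t"])
E
```

```text
the job is handed in; nothing more can be done
the job is handed in; nothing more can be done
```

I slid the tray out of the warmer, turned it end for end on the table and slid it back in, so its red end now shows at the mouth. I then turned the dial from 0 to the orange mark. The job was handed in at about 30 s of the 72 s allowed.

**Last checks:**
- **Tray fully home:** it would not move further against a push of about 15 N. The pictures put 45.6 to 47 mm outside the mouth, where 45 mm is expected. The extra is within the roughly 2 mm camera accuracy, but I could not confirm it more exactly.
- **Tray seating:** the rim reads 45.5 to 46.7 mm above the table, which fits the tray resting flat on the warmer floor. It sits about 0.7° askew within the side clearance.
- **Dial:** after I let go, the white line points at the orange bar. I measured about 0.94 to 0.99 rad, where the mark is 1.0.
- **Other things:** in the last overhead picture the bottle, mug, jar, the two smaller trays and the rest appear where they started. The arm partly covered one of the small trays.

**What went differently:**
- **Second regrip:** my first insertion used a grip at the tray's middle, and letting go there would have tipped it. I backed it out, set it on the table, regripped near the red end and inserted it again.
- **Tool lean:** the tool picked up a lean of up to about 2° over the job. It was under 1° while I was carrying the tray.

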